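# Pack the coat hooks into their size trays

### The job

Pick the four moulded coat hooks out of the things on the bench and lay each one, upright as it lies now, flat on the floor of the tray that matches its size: a long narrow hook in each of the two long trays, the short narrow hook in the short tray, the wide hook in the wide tray. Leave the snap hook blank and the round knob where they are.

Things in the scene. Friction and masses are not known exactly. Their poses are not given: they have to be found in the camera images.
- long_hook_1_mid (a point): centre (32 mm above underside) of a long narrow marbled plastic coat hook, open side up: 28 mm wide (x), 116 long (y), 64 high (z), 45 to 85 g. From the side: 9 mm base, thick upright arm at the +y end (46 mm from centre, 54 high), thinner arm sloping up and out at the -y end; open between. Grip across the width (along x): 42 mm above the underside the sloping arm is 38 mm from centre towards -y. One of two alike.
- long_hook_2_mid (a point): centre (32 mm above underside) of a long narrow marbled plastic coat hook, open side up: 28 mm wide (x), 116 long (y), 64 high (z), 45 to 85 g. From the side: 9 mm base, thick upright arm at the +y end (46 mm from centre, 54 high), thinner arm sloping up and out at the -y end; open between. Grip across the width (along x): 42 mm above the underside the sloping arm is 38 mm from centre towards -y. One of two alike.
- short_hook_mid (a point): centre (32 mm above underside) of a short narrow marbled plastic coat hook, open side up: 28 mm wide (x), 86 long (y), 64 high (z), 45 to 85 g. From the side: 9 mm base, thick upright arm at the +y end (31 mm from centre, 54 high), thinner arm sloping up and out at the -y end; open between. Grip across the width (along x): 42 mm above the underside the sloping arm is 23 mm from centre towards -y.
- wide_hook_mid (a point): centre (32 mm above underside) of a short wide (broadest of all) marbled plastic coat hook, open side up: 52 mm wide (x), 90 long (y), 64 high (z), 45 to 85 g. From the side: 9 mm base, thick upright arm at the +y end (33 mm from centre, 54 high), thinner arm sloping up and out at the -y end; open between. Grip across the width (along x): 42 mm above the underside the sloping arm is 25 mm from centre towards -y.
- long_tray_1: fixed shallow open tray of grey plastic, with a long narrow pocket 44 mm (x) x 132 mm (y), 5 mm walls 18 mm high in all, floor 4 mm above the bench. Origin: centre of its underside, on the bench; x across and y along the pocket, z up. One of two equal trays, each for one long hook.
- long_tray_2: fixed shallow open tray of grey plastic, with a long narrow pocket 44 mm (x) x 132 mm (y), 5 mm walls 18 mm high in all, floor 4 mm above the bench. Origin: centre of its underside, on the bench; x across and y along the pocket, z up. One of two equal trays, each for one long hook.
- short_tray: fixed shallow open tray of grey plastic, with a short narrow pocket 44 mm (x) x 102 mm (y), 5 mm walls 18 mm high in all, floor 4 mm above the bench. Origin: centre of its underside, on the bench; x across and y along the pocket, z up.
- wide_tray: fixed shallow open tray of grey plastic, with a wide pocket 68 mm (x) x 106 mm (y), 5 mm walls 18 mm high in all, floor 4 mm above the bench. Origin: centre of its underside, on the bench; x across and y along the pocket, z up.
- snap_blank_mid (a point): centre of a flat pale-blue marbled ring-shaped snap hook blank, 51 x 110 x 11 mm, lying loose on the bench; a bystander, to be left where it lies
- knob_mid (a point): centre of a round dark violet moulded knob, 44 mm across and 24 mm high, standing loose on the bench; a bystander, to be left where it stands
Not all that is in view belongs to the job. What is shaped like the part that bears short_hook_mid but brown or orange is not meant.

How it is judged:
By the outcome, as a careful person would: the job done as asked, in the order asked, and still so for the second after the job is handed in, with the robot touching nothing.
It also fails if it takes over 106 s, if anything falls off the work surface, if the arm or the gripper's body presses on something with over 40 N, if the wrist force passes 120 N, or if a joint passes its speed limit or range.

### The arm

A 6-joint arm with a two-finger parallel gripper is mounted at the origin on a cart in front of the work surface, level with it; the furniture and walls round the work are solid. World frame = base frame: x ahead of the robot, y to its left, z up, the work surface at z = 0. Lengths are in mm, angles in rad, forces in N, time in s.
With the tool pointing down it reaches from about 275 to 1000 mm from the base axis. Payload 8.4 kg.
Tool frame: the origin (TCP) lies midway between the tips of the shut fingers; the grasp point (between the pads) lies 19 mm behind it; z points along the fingers, x is the direction in which the jaws open and shut, and the axes are right-handed (so a half turn about z gives the same grasp; the last joint's range is limited). The gripper opens to 85 mm and grips with 20 to 120 N. Pads are 22 mm wide; open, the fingers measure 114 mm over their backs; the gripper's body (76 mm by 85 mm) begins 54 mm behind the grasp point. The pads swing forward as they close: fully open they stand 13 mm farther back than shut.
Start: joints at [1.196, 0.353, 1.633, -0, 1.155, -0.002], TCP at [227.639, 582.072, 231.281] pointing down, gripper open.
Joint ranges: [-2.63, 2.63], [-0.92, 2.1], [0.06, 2.66], [-1.3, 4.44], [0, 2.69], [-3.02, 3.02]. Speed limits (rad/s): [2.22, 2.22, 2.79, 3.14, 3.14, 3.14].

### API

Orientations are given as [roll, pitch, yaw] about the fixed x, y, z axes, in that order (R = Rz(yaw) Ry(pitch) Rx(roll)).
In Python, from rig import sense, grab_frame, camera_model, job gives the robot as it stands.
- The arm moves only by the tool arm_command, never from a script. Its argument "plan" is a list of rows, each an object with "translation": the shift along the tool's x, y, z in cm, a list of three; "twist": the turn about the tool's z in rad; "gripper": the opening, from 0 (shut) to 1 (fully open). A call has exactly 5 rows; each row is the pose to reach, as a shift and turn from the pose measured when the call began, along the tool's axes at that moment; what a row does not reach only later rows make up. A row lasts 1/12 s, in which the tool goes at most 41.7 mm and 7.16 degrees, less where a joint would pass 70% of its speed; a pose out of reach is approached as far as the arm can. A call with a gripper value outside its range is refused whole. The fingers move at their own pace and stop on an object; "squeeze" is the grip in N (left out, the last holds). Time passes only in rows, so rows that repeat a pose let the fingers close, or fill a call up. It gives the time, the measured TCP pose, the force and the opening at its end, in the units of the state.
- sense(): the state, without advancing time (a new reading comes with each control period).
- grab_frame(name): name is "scene" or "top" or "wrist"; returns the picture (400x640x3 uint8, blue, green, red); there is no depth.
- camera_model(name): a dict with "fx", "fy", "cx", "cy" (pixels), "dist_coeffs" ([k1, k2, p1, p2, k3] as OpenCV has them; the pictures are not rectified), "pose" (4x4, takes a point from camera to world coordinates). Camera axes: x right, y down, z forward; pixel columns grow to the right and rows downward; lengths in mm; the calibration is good to about 2 mm. A picture is of the moment at which its call begins: read the wrist's pose just before it. camera_model takes no time and is no camera call; for the wrist camera it gives the pose at the moment of the call.
- job.sign_off(): hands the job in, once; it reports no verdict.
The state is a dict: "clock": time; "qpos": joint angles; "qvel": joint speeds; "joint_efforts": joint torques, N m; "eef_pos": TCP position; "tcp_rot": TCP orientation; "contact_force": force on the tool from outside, world axes, zero at the start; "wrist_torque": the same for the moment, N m; "opening": opening from 0.0 (shut) to 1.0 (fully open).
Only numpy, scipy, OpenCV 4.12 (cv2) and the standard library are available. Lean on these libraries where they do the work, as an engineer would, in place of code of your own. Each camera call takes 0.05 s, during which the arm holds its last target.

## Working session

There is one attempt and no reset: what is moved stays moved. The work goes in short steps, Python scripts to look and compute and a tool call to move; the robot and the scene stay as the last step left them, time stands still between calls to the robot, and variables do not carry over. Pictures are saved under pics/ and viewed, and the job is handed in when it is done.

Besides the shell and the picture viewer there is one more tool, called after ">>>" as a command line: name --argument value ..., lists and objects as JSON in quotes. arm_command: Moves the arm, as the interface text tells. Its arguments: {"type":"object","properties":{"plan":{"type":"array","items":{"type":"object","properties":{"translation":{"type":"array","items":{"type":"number"}},"twist":{"type":"number"},"gripper":{"type":"number"}}}},"squeeze":{"type":"number"}},"required":["plan"]}

```bash
ls; mkdir -p pics; python3 - <<'E'
from rig import sense, grab_frame, camera_model, job
import cv2,json
print(sense())
for n in ["scene","top","wrist"]:
    m=camera_model(n); print(n,m)
    cv2.imwrite(f"pics/{n}0.png",grab_frame(n))
E
```

```text
pics
{'clock': 0.0, 'qpos': array([ 1.19561745e+00,  3.53660408e-01,  1.63415162e+00, -9.46619301e-06,
        1.15519436e+00, -2.41850232e-03]), 'qvel': array([ 0.00127775, -0.0010944 ,  0.000271  ,  0.00066589, -0.0003599 ,
        0.00025165]), 'joint_efforts': array([ 1.22452511e-03, -6.05249476e+01, -3.42068374e+01,  1.35905043e-04,
        9.05820751e-03, -2.19894315e-05]), 'eef_pos': array([227.45290569, 581.6215089 , 230.54654439]), 'tcp_rot': array([3.14158742e+00, 1.41374288e-03, 1.19803977e+00]), 'contact_force': array([-0.35825369,  0.24002226, -0.79227958]), 'wrist_torque': array([ 0.05015981,  0.09961932, -0.01609375]), 'opening': 0.9990819418932377}
scene {'fx': 519.5003036877293, 'fy': 519.5003036877293, 'cx': 325.56445928784416, 'cy': 200.36879318696595, 'dist_coeffs': array([-0.14768566,  0.        ,  0.        ,  0.        ,  0.        ]), 'pose': array([[ 4.81558251e-01, -6.10758960e-01,  6.28550033e-01,
        -4.54158853e+02],
       [-8.76370326e-01, -3.42740259e-01,  3.38384642e-01,
        -5.02140244e+02],
       [ 8.75794952e-03, -7.13794514e-01, -7.003004
[... 506 characters left out ...]
7e-03, -2.07874393e-01, -9.78146770e-01,
         1.19994621e+03],
       [ 0.00000000e+00,  0.00000000e+00,  0.00000000e+00,
         1.00000000e+00]])}
wrist {'fx': 355.4495121522277, 'fy': 355.4495121522277, 'cx': 318.9697553947629, 'cy': 203.62116850822997, 'dist_coeffs': array([-0.05005677,  0.        ,  0.        ,  0.        ,  0.        ]), 'pose': array([[ 3.64402327e-01,  8.85862919e-01,  2.87154720e-01,
         1.54242672e+02],
       [ 9.31241560e-01, -3.46540096e-01, -1.12690366e-01,
         6.10237106e+02],
       [-3.17592062e-04,  3.08475041e-01, -9.51232384e-01,
         3.72758479e+02],
       [ 0.00000000e+00,  0.00000000e+00,  0.00000000e+00,
         1.00000000e+00]])}
```

View pics/scene0.png

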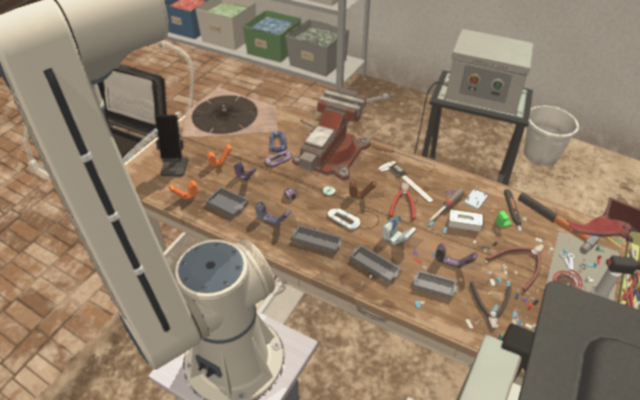

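View pics/top0.png

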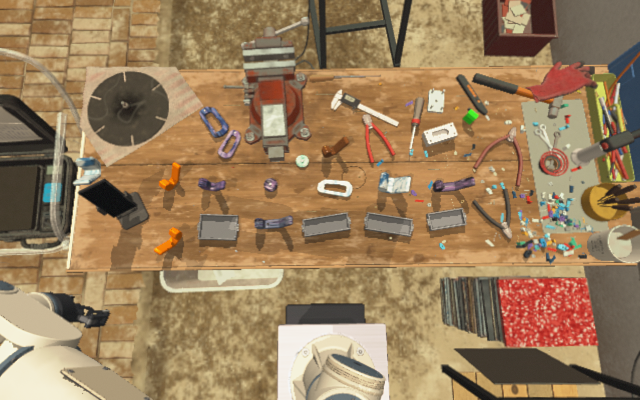

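View pics/wrist0.png

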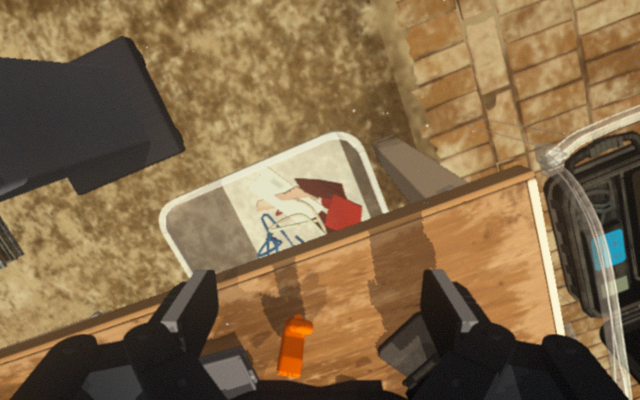

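The top view shows four marbled candidates: (212,185) short and narrow, (272,223) long, (395,185) wide and whitish, (454,185) long. The orange items at (170,177) and (168,240) and the brown one at (335,146) are decoys. I read the trays as (219,229) wide, (327,226) and (388,226) long, and (447,220) short. I'll enlarge the picture to confirm this.

```bash
python3 - <<'E'
import cv2
im=cv2.imread("pics/top0.png")
a=im[165:250,150:310];b=im[165:250,310:480]
cv2.imwrite("pics/topL.png",cv2.resize(a,None,fx=5,fy=5,interpolation=cv2.INTER_CUBIC))
cv2.imwrite("pics/topR.png",cv2.resize(b,None,fx=4.7,fy=4.7,interpolation=cv2.INTER_CUBIC))
s=cv2.imread("pics/scene0.png")
cv2.imwrite("pics/sc.png",cv2.resize(s[120:310,150:490],None,fx=2.3,fy=2.3,interpolation=cv2.INTER_CUBIC))
E
```

```text
(no output)
```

View pics/topL.png

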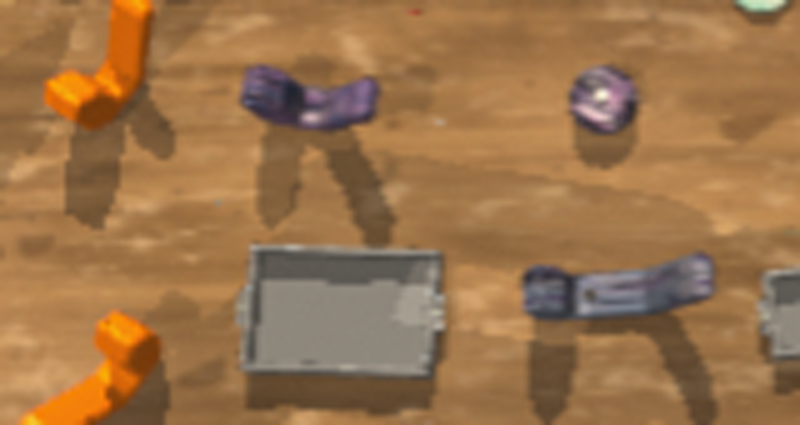

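View pics/topR.png

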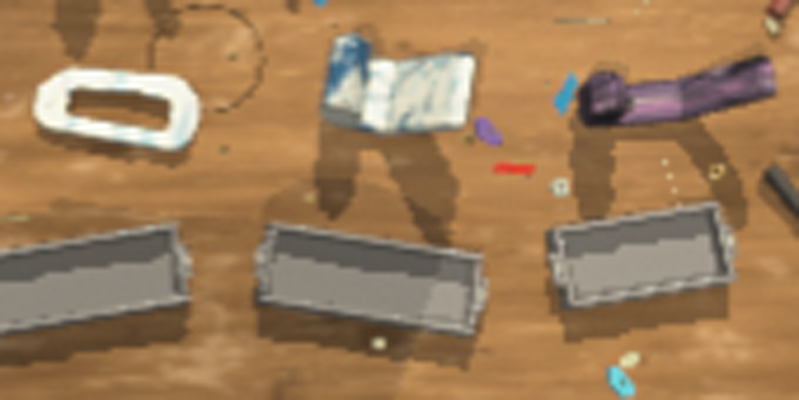

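View pics/sc.png

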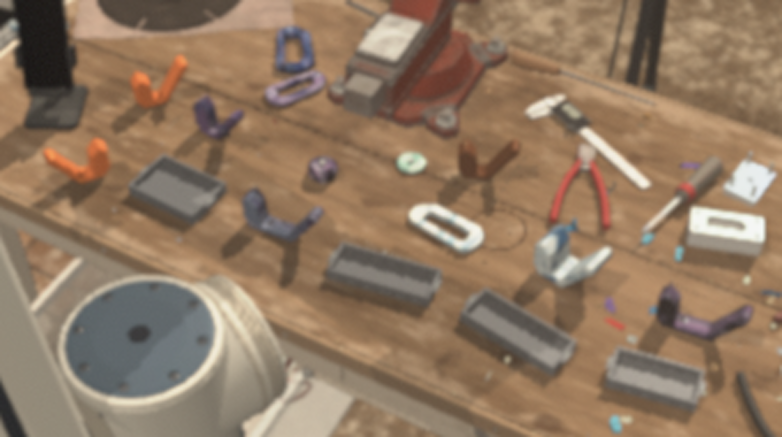

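Confirmed in the crops. All four hooks are open side up, with the thick arm toward +y (left in the top view). The decoys are plain orange or brown. Next I'll do coarse localisation.

```bash
cat > h.py <<'E'
import numpy as np,cv2
from scipy.optimize import least_squares
from rig import sense, grab_frame, camera_model, job
def KD(m): return np.array([[m['fx'],0,m['cx']],[0,m['fy'],m['cy']],[0,0,1.]]),np.asarray(m['dist_coeffs'],float)
def proj(m,P):
    T=np.linalg.inv(m['pose']);K,D=KD(m)
    return cv2.projectPoints(np.asarray(P,float).reshape(-1,1,3),cv2.Rodrigues(T[:3,:3])[0],T[:3,3],K,D)[0][:,0]
def unproj(m,uv,z):
    K,D=KD(m); n=cv2.undistortPoints(np.asarray(uv,float).reshape(-1,1,2),K,D)[:,0]
    d=np.c_[n,np.ones(len(n))]@m['pose'][:3,:3].T; o=m['pose'][:3,3]
    return o+d*((z-o[2])/d[:,2])[:,None]
def W(p,L):  # local->world, p=(x,y,yaw)
    c,s=np.cos(p[2]),np.sin(p[2]);L=np.asarray(L,float)
    return np.c_[p[0]+c*L[:,0]-s*L[:,1],p[1]+s*L[:,0]+c*L[:,1],L[:,2]]
def fit(m,uv,L,p0):
    r=least_squares(lambda p:(proj(m,W(p,L))-uv).ravel(),p0,x_scale=[10,10,.1])
    return r.x,np.sqrt((r.fun**2).mean())
def tray(w,l): # outer rim corners: far(+x)+y, +x-y, -x-y, -x+y
    return np.array([[w/2,l/2,18],[w/2,-l/2,18],[-w/2,-l/2,18],[-w/2,l/2,18]])
def snap(name,out,box=None,f=1):
    m=camera_model(name);im=grab_frame(name);cv2.imwrite(f"pics/{out}.png",im)
    np.save(f"pics/{out}_pose.npy",m['pose'])
    return m,im
E
python3 - <<'E'
from h import *
m=camera_model("top")
o=np.array
wt=o([[250,247],[440,252],[432,377],[243,370]])/5+[150,165]
l2=o([[275,225],[484,258],[474,333],[260,300]])/4.7+[310,165]
st=o([[556,235],[716,205],[732,278],[572,307]])/4.7+[310,165]
print('wide',fit(m,wt,tray(78,116),[430,230,0]))
print('l2',fit(m,l2,tray(54,142),[430,-150,0]))
print('st',fit(m,st,tray(54,112),[430,-350,0]))
# hooks: knob top ends
for n,p,z in [('short thick top',(150+268/5,165+85/5),54),('short slope tip',(150+366/5,165+100/5),62),
 ('l1 thick',(150+548/5,165+287/5),54),('l1 tip',(150+705/5,165+275/5),62),
 ('wide thick',(310+346/4.7,165+75/4.7),54),('wide tip',(310+472/4.7,165+88/4.7),62),
 ('l2 thick',(310+605/4.7,165+95/4.7),54),('l2 tip',(310+770/4.7,165+75/4.7),62),('lt1 c',(327,225),18)]:
  print(n,unproj(m,[p],z)[0].round(1))
print(proj(camera_model("wrist"),[[227,582,0]]))
E
```

```text
wide (array([ 4.40043786e+02,  3.41650853e+02, -3.71851581e-02]), np.float64(0.31068280459717756))
l2 (array([ 4.42552616e+02, -1.83664404e+02, -1.73978479e-01]), np.float64(0.6116889352853472))
st (array([ 4.55558937e+02, -3.61808580e+02,  1.65222553e-01]), np.float64(0.8568982547508158))
short thick top [574.2 382.8  54. ]
short slope tip [562.2 321.2  62. ]
l1 thick [448.1 210.6  54. ]
l1 tip [453.  116.6  62. ]
wide thick [ 571.1 -166.    54. ]
wide tip [ 559.5 -245.1   62. ]
l2 thick [ 555.7 -332.9   54. ]
l2 tip [ 565.8 -436.9   62. ]
lt1 c [442.6   8.2  18. ]
[[319.18071695 165.37383407]]
```

```bash
cat >> h.py <<'E'
def goto(x,y,z,yaw):
    s=sense();p=s['eef_pos'];ps=s['tcp_rot'][2]
    R=cv2.Rodrigues(np.array([0,0,ps]))[0]@np.diag([1,-1,-1.])
    d=R.T@(np.array([x,y,z])-p)
    tw=-((yaw-ps+np.pi)%(2*np.pi)-np.pi)
    print('t=%.2f'%s['clock'],'pos',p.round(1),'yaw %.3f'%ps,'-> cm',(d/10).round(2),'twist %.3f'%tw,'rows',round(max(np.linalg.norm(d)/41.7,abs(tw)/.125),1))
E
python3 -c "
from h import *
goto(448,165,230,0.05)"
```

```text
t=0.15 pos [227.5 581.7 230.7] yaw 1.198 -> cm [-30.78  35.71   0.07] twist 1.148 rows 11.3
```

>>> arm_command --plan '[{"translation": [-3, 3.5, 0], "twist": 0.12, "gripper": 1}, {"translation": [-6, 7, 0], "twist": 0.24, "gripper": 1}, {"translation": [-8.7, 10.1, 0], "twist": 0.36, "gripper": 1}, {"translation": [-11.4, 13.2, 0], "twist": 0.48, "gripper": 1}, {"translation": [-14.1, 16.3, 0], "twist": 0.6, "gripper": 1}]'

```text
clock: 0.57
eef_pos: [324.8, 395.8, 230.6]
tcp_rot: [3.141, 0.001, 0.593]
contact_force: [0.3, -0.2, -0.3]
opening: 1.001
```

```bash
python3 -c "
from h import *
goto(448,165,230,0.05)"
```

```text
t=0.57 pos [324.8 395.8 230.6] yaw 0.593 -> cm [-2.67 26.03  0.06] twist 0.543 rows 6.3
```

>>> arm_command --plan '[{"translation": [-0.4, 4.1, 0], "twist": 0.11, "gripper": 1}, {"translation": [-0.8, 8.2, 0], "twist": 0.22, "gripper": 1}, {"translation": [-1.2, 12.2, 0], "twist": 0.33, "gripper": 1}, {"translation": [-1.6, 16.2, 0], "twist": 0.44, "gripper": 1}, {"translation": [-2.0, 20.2, 0], "twist": 0.54, "gripper": 1}]'

```text
clock: 0.98
eef_pos: [421.5, 215.2, 230.9]
tcp_rot: [3.14, 0.0, 0.047]
contact_force: [0.5, 0.5, -0.8]
opening: 0.999
```

```bash
python3 -c "
from h import *
snap('wrist','w1');goto(448,200,100,0.05)"
```

```text
t=1.03 pos [424.2 209.9 230.9] yaw 0.039 -> cm [ 2.34  1.09 13.09] twist -0.011 rows 3.2
```

View pics/w1.png

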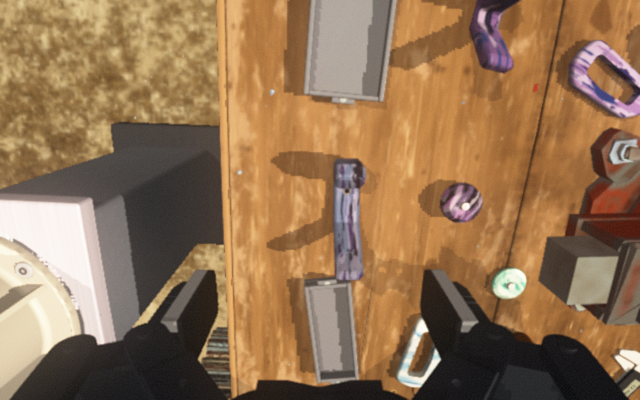

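The wrist view shows long hook 1 from its thick arm at (350,172) to its sloping tip at (350,275). The wide tray is at (350,50), long tray 1 at (331,330), the knob at (462,203) and the short hook at (492,40). I'll enlarge it.

```bash
python3 - <<'E'
import cv2
im=cv2.imread("pics/w1.png")
cv2.imwrite("pics/w1a.png",cv2.resize(im[140:300,260:440],None,fx=3.7,fy=3.7,interpolation=cv2.INTER_CUBIC))
cv2.imwrite("pics/w1b.png",cv2.resize(im[0:110,280:420],None,fx=5,fy=5,interpolation=cv2.INTER_CUBIC))
cv2.imwrite("pics/w1c.png",cv2.resize(im[265:400,270:390],None,fx=4.4,fy=4.4,interpolation=cv2.INTER_CUBIC))
E
```

```text
(no output)
```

View pics/w1a.png

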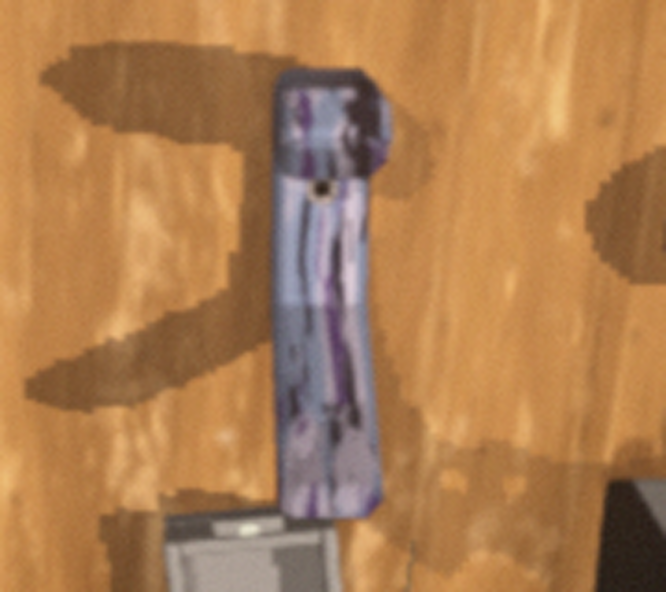

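View pics/w1b.png

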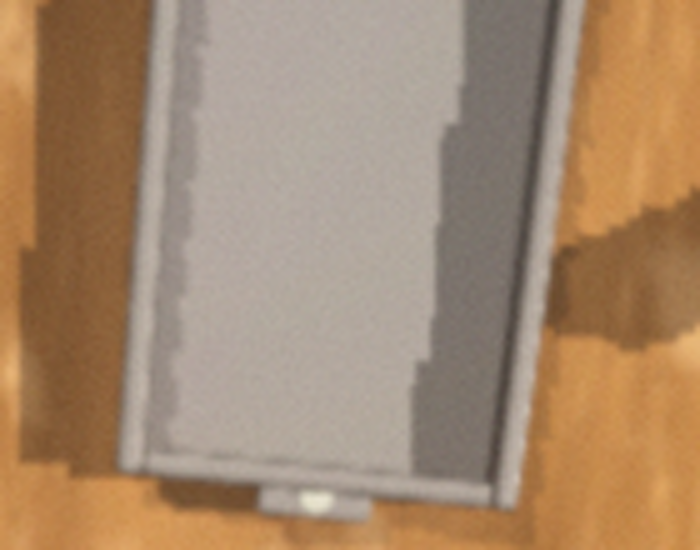

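View pics/w1c.png

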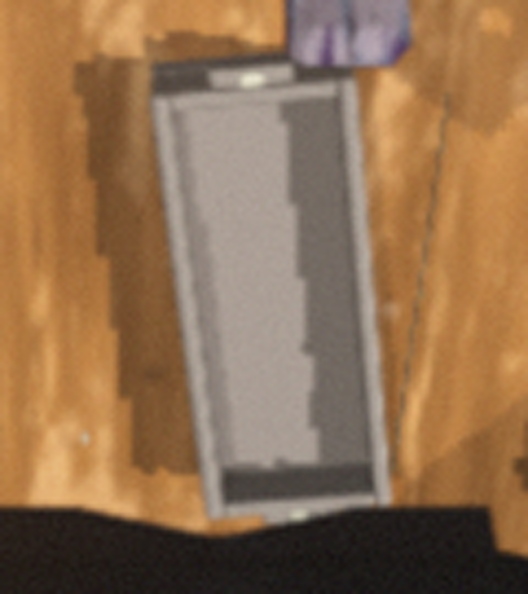

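```bash
cat >> h.py <<'E'
def mdl(out,name='wrist'):
    m=dict(camera_model(name)); m['pose']=np.load(f"pics/{out}_pose.npy"); return m
E
python3 - <<'E'
from h import *
m=mdl('w1'); o=np.array
f=lambda p,z:unproj(m,[o(p)/3.7+[260,140]],z)[0].round(1)
print('tip L C R',f((283,512),62),f((333,512),62),f((383,512),62))
print('tip end @55',f((333,518),55),'@64',f((333,518),64))
print('thick top L C R',f((277,130),54),f((333,130),54),f((389,130),54))
print('thick top back/front',f((333,85),54),f((333,178),54),'back bottom',f((333,68),0), f((333,68),20))
print('base L z0, R z9',f((275,250),0),f((367,250),9))
l1=o([[355,80],[388,503],[211,518],[155,97]])/4.4+[270,265]
print('lt1',fit(m,l1,tray(54,142),[442,8,0]))
L=tray(78,116)
uv=o([[515,505],[122,470]])/5+[280,0]
print('wt 2pts',unproj(m,uv,18).round(1), W([440,341.7,-.037],L[1:3]).round(1))
E
```

```text
tip L C R [443.8 116.3  62. ] [457.2 116.9  62. ] [470.6 117.5  62. ]
tip end @55 [458.2 111.   55. ] @64 [457.1 116.2  64. ]
thick top L C R [436.3 218.7  54. ] [450.2 219.4  54. ] [464.1 220.1  54. ]
thick top back/front [449.4 230.7  54. ] [451.1 207.   54. ] back bottom [454.3 225.    0. ] [452.4 228.7  20. ]
base L z0, R z9 [441.  169.2   0. ] [467.3 173.5   9. ]
lt1 (array([4.48650785e+02, 1.22456234e+01, 1.47341834e-01]), np.float64(0.7674448195129605))
wt 2pts [[480.4 285.8  18. ]
 [404.4 288.6  18. ]] [[476.8 282.3  18. ]
 [398.9 285.2  18. ]]
```

```bash
python3 -c "
from h import *
goto(450,219,120,0.068)"
```

```text
t=1.03 pos [424.2 209.9 230.9] yaw 0.039 -> cm [ 2.61 -0.81 11.09] twist -0.029 rows 2.7
```

>>> arm_command --plan '[{"translation": [1.3, -0.4, 4], "twist": -0.03, "gripper": 1}, {"translation": [2.6, -0.8, 7.5], "twist": -0.03, "gripper": 1}, {"translation": [2.6, -0.8, 11], "twist": -0.03, "gripper": 1}, {"translation": [2.6, -0.8, 11], "twist": -0.03, "gripper": 1}, {"translation": [2.6, -0.8, 11], "twist": -0.03, "gripper": 1}]'

```text
clock: 1.45
eef_pos: [448.5, 217.7, 119.7]
tcp_rot: [3.135, 0.004, 0.069]
contact_force: [-0.1, 0.1, 0.6]
opening: 0.998
```

```bash
python3 -c "
from h import *
snap('wrist','w2');goto(450,219,23,0.068);print(sense()['contact_force'])"
```

```text
t=1.50 pos [449.7 218.5 121.5] yaw 0.069 -> cm [ 0.03 -0.05  9.85] twist 0.001 rows 2.4
[ 1.00698715  0.26849201 -0.51817175]
```

View pics/w2.png

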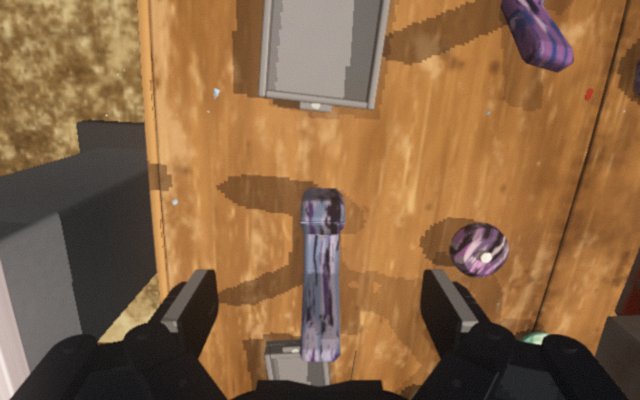

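The thick arm top is centred near (322,205), and the hook runs straight down to its tip at (321,350). I'll check this against the prediction.

```bash
python3 -c "
from h import *
m=mdl('w2')
print(proj(m,[[450,219,54],[457,117,62]]), unproj(m,[(323,213)],54),unproj(m,[(321,355)],62), unproj(m,[(303,200),(343,200)],54))
r=unproj(m,np.array([[264,95],[373,107]]),18);print(r)"
```

```text
[[321.31085631 218.63428988]
 [321.04465366 359.54471368]] [[450.78176403 222.79338632  54.        ]] [[456.68948885 120.96055828  62.        ]] [[437.95468093 230.37960967  54.        ]
 [462.39119647 232.07686161  54.        ]]
[[407.30016783 289.53434232  18.        ]
 [479.76594924 286.78929972  18.        ]]
```

>>> arm_command --plan '[{"translation": [0, -0.1, 3], "twist": 0, "gripper": 1}, {"translation": [0, -0.1, 6], "twist": 0, "gripper": 1}, {"translation": [0, -0.1, 8.5], "twist": 0, "gripper": 1}, {"translation": [0, -0.1, 9.8], "twist": 0, "gripper": 1}, {"translation": [0, -0.1, 9.8], "twist": 0, "gripper": 1}]'

```text
clock: 1.92
eef_pos: [449.4, 219.2, 23.4]
tcp_rot: [3.136, 0.001, 0.07]
contact_force: [0.4, -0.1, 0.1]
opening: 1.001
```

>>> arm_command --plan '[{"translation": [0, 0, 0], "twist": 0, "gripper": 0}, {"translation": [0, 0, 0], "twist": 0, "gripper": 0}, {"translation": [0, 0, 0], "twist": 0, "gripper": 0}, {"translation": [0, 0, 0], "twist": 0, "gripper": 0}, {"translation": [0, 0, 0], "twist": 0, "gripper": 0}]' --squeeze 40

```text
clock: 2.33
eef_pos: [450.1, 219.6, 24.6]
tcp_rot: [3.137, -0.001, 0.07]
contact_force: [-3.6, -0.5, 12.5]
opening: 0.332
```

>>> arm_command --plan '[{"translation": [0, 0, -1], "twist": 0, "gripper": 0}, {"translation": [0, 0, -3.5], "twist": 0, "gripper": 0}, {"translation": [0, 0, -7], "twist": 0, "gripper": 0}, {"translation": [0, 0, -10], "twist": 0, "gripper": 0}, {"translation": [0, 0, -10], "twist": 0, "gripper": 0}]'

```text
clock: 2.75
eef_pos: [453.1, 221.6, 130.6]
tcp_rot: [3.14, -0.009, 0.069]
contact_force: [1.4, 0.9, -0.2]
opening: 0.328
```

```bash
python3 -c "
from h import *
snap('wrist','w3');goto(441.9,57.7,120,0.147);print(sense()['opening'])"
```

```text
t=2.80 pos [452.1 221.1 128.3] yaw 0.069 -> cm [-2.15 16.23  0.83] twist -0.078 rows 3.9
0.3320997802710417
```

View pics/w3.png

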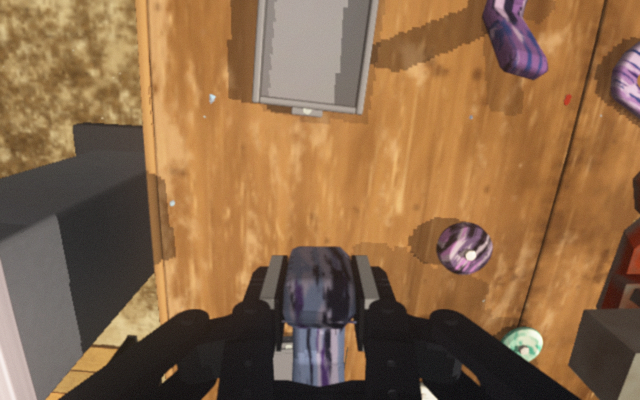

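Long hook 1 is held level, with its thick arm between the pads at (320,285). Carrying it to long tray 1.

>>> arm_command --plan '[{"translation": [-0.5, 3.8, 0], "twist": -0.02, "gripper": 0}, {"translation": [-1, 7.6, 0], "twist": -0.04, "gripper": 0}, {"translation": [-1.5, 11.4, 0], "twist": -0.06, "gripper": 0}, {"translation": [-2, 14.8, 0.5], "twist": -0.08, "gripper": 0}, {"translation": [-2.15, 16.2, 0.8], "twist": -0.08, "gripper": 0}]'

```text
clock: 3.22
eef_pos: [440.0, 54.9, 119.6]
tcp_rot: [3.138, -0.004, 0.15]
contact_force: [0.2, 0.3, -0.8]
opening: 0.328
```

>>> arm_command --plan '[{"translation": [0, 0, 1], "twist": 0, "gripper": 0}, {"translation": [0, 0, 2], "twist": 0, "gripper": 0}, {"translation": [0, 0, 2.5], "twist": 0, "gripper": 0}, {"translation": [0, 0, 2.5], "twist": 0, "gripper": 0}, {"translation": [0, 0, 2.5], "twist": 0, "gripper": 0}]'

```text
clock: 3.63
eef_pos: [439.9, 55.3, 94.1]
tcp_rot: [3.139, -0.003, 0.151]
contact_force: [0.4, -0.1, -0.4]
opening: 0.327
```

```bash
python3 -c "
from h import *
snap('wrist','w4');goto(441.9,57.7,29,0.147);print(sense()['opening'])
_,t=snap('top','t4');cv2.imwrite('pics/t4c.png',cv2.resize(t[180:260,240:420],None,fx=4.4,fy=4.4,interpolation=2))"
```

```text
t=3.68 pos [440.2  55.4  94.5] yaw 0.151 -> cm [ 0.2  -0.2   6.55] twist 0.004 rows 1.6
0.3276068945143126
```

View pics/w4.png

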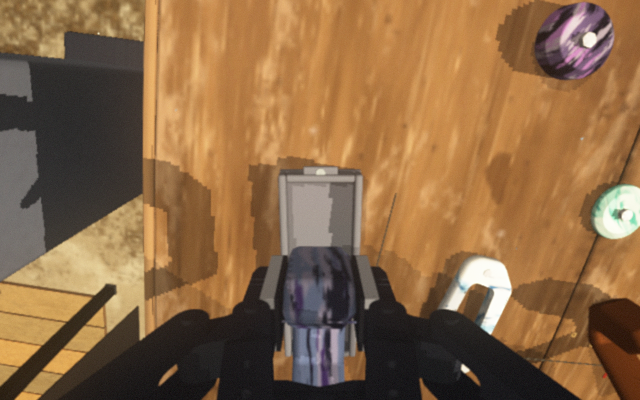

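View pics/t4c.png

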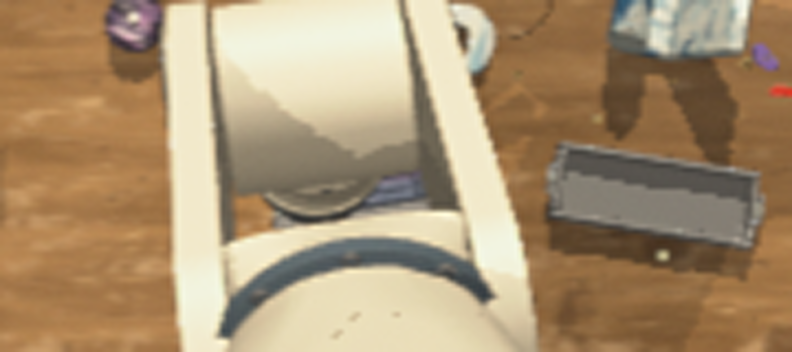

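The tray rim's +y corners are at about (280,176) and (361,175), and the hook is centred over the pocket. I'll measure the two corners.

```bash
python3 -c "
from h import *
im=cv2.imread('pics/w4.png');cv2.imwrite('pics/w4c.png',cv2.resize(im[150:270,250:390],None,fx=5,fy=5,interpolation=2))
m=mdl('w4')
r=unproj(m,np.array([[280,176],[361,175]]),18);print(r)
print(W([448.65,12.2,.147],tray(54,142)).round(1))
g=unproj(m,[(320,247)],72);print(g)"
```

```text
[[412.26627332  77.60224376  18.        ]
 [462.59934682  85.83821707  18.        ]]
[[465.   86.4  18. ]
 [485.8 -54.1  18. ]
 [432.3 -62.   18. ]
 [411.5  78.5  18. ]]
[[440.39205596  57.81594533  72.        ]]
```

View pics/w4c.png

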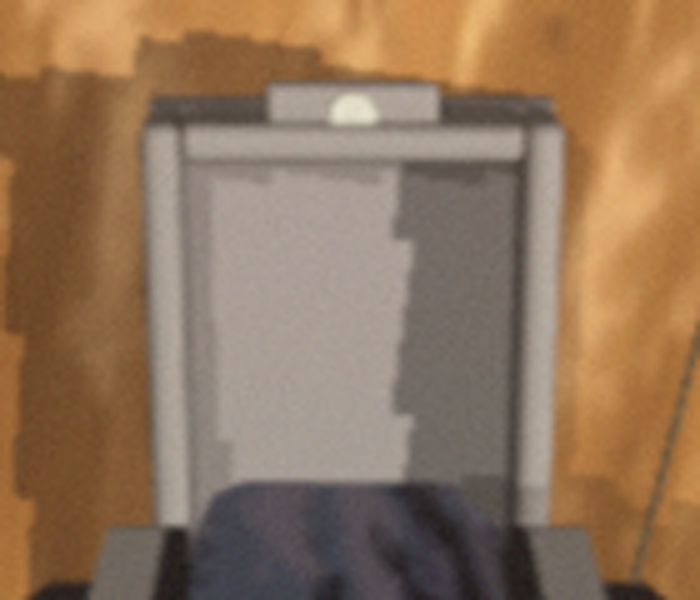

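>>> arm_command --plan '[{"translation": [0.1, -0.2, 2], "twist": 0, "gripper": 0}, {"translation": [0.1, -0.2, 4], "twist": 0, "gripper": 0}, {"translation": [0.1, -0.2, 5.8], "twist": 0, "gripper": 0}, {"translation": [0.1, -0.2, 6.6], "twist": 0, "gripper": 0}, {"translation": [0.1, -0.2, 6.6], "twist": 0, "gripper": 0}]'

```text
clock: 4.15
eef_pos: [441.1, 57.8, 28.2]
tcp_rot: [3.139, -0.003, 0.151]
contact_force: [0.1, -0.8, -0.7]
opening: 0.328
```

>>> arm_command --plan '[{"translation": [0, 0, 0.15], "twist": 0, "gripper": 0}, {"translation": [0, 0, 0.15], "twist": 0, "gripper": 0}, {"translation": [0, 0, 0.15], "twist": 0, "gripper": 0.3}, {"translation": [0, 0, 0.15], "twist": 0, "gripper": 0.45}, {"translation": [0, 0, 0.15], "twist": 0, "gripper": 0.5}]'

```text
clock: 4.57
eef_pos: [441.6, 58.1, 27.1]
tcp_rot: [3.139, -0.004, 0.152]
contact_force: [-0.3, 0.1, -0.0]
opening: 0.496
```

>>> arm_command --plan '[{"translation": [0, 0, -1], "twist": 0, "gripper": 0.6}, {"translation": [0, 0, -4], "twist": 0, "gripper": 0.7}, {"translation": [0, 0, -8], "twist": 0, "gripper": 1}, {"translation": [0, 0, -12], "twist": 0, "gripper": 1}, {"translation": [0, -2, -15], "twist": 0, "gripper": 1}]'

```text
clock: 4.98
eef_pos: [438.7, 76.9, 180.8]
tcp_rot: [3.138, -0.007, 0.15]
contact_force: [2.2, 1.3, 0.2]
opening: 0.998
```

```bash
python3 -c "
from h import *
snap('wrist','w5');goto(540,-310,230,0.09)"
```

```text
t=5.03 pos [441.   80.7 185.4] yaw 0.149 -> cm [ 3.99 40.11 -4.46] twist 0.059 rows 9.7
```

View pics/w5.png

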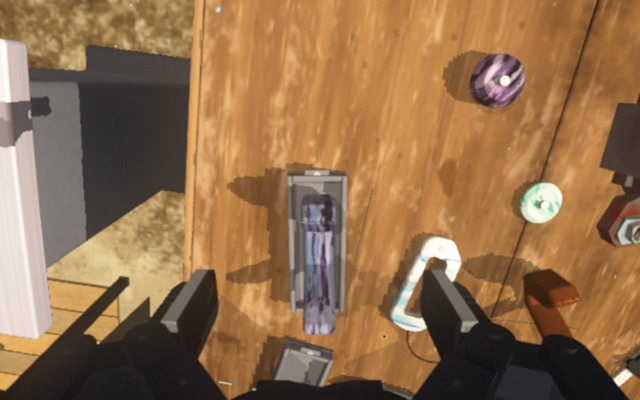

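Long hook 1 lies inside long tray 1, between rim columns 288 and 347. On to long hook 2.

>>> arm_command --plan '[{"translation": [0.4, 4, -1], "twist": 0.01, "gripper": 1}, {"translation": [0.8, 8, -2], "twist": 0.02, "gripper": 1}, {"translation": [1.2, 12, -3], "twist": 0.03, "gripper": 1}, {"translation": [1.6, 16, -4], "twist": 0.04, "gripper": 1}, {"translation": [2, 20.1, -4.5], "twist": 0.06, "gripper": 1}]'

```text
clock: 5.45
eef_pos: [490.4, -116.6, 233.3]
tcp_rot: [3.14, -0.016, 0.09]
contact_force: [0.7, 0.8, 0.3]
opening: 0.998
```

>>> arm_command --plan '[{"translation": [0.7, 4, 0], "twist": 0, "gripper": 1}, {"translation": [1.4, 8, 0], "twist": 0, "gripper": 1}, {"translation": [2.1, 12, 0], "twist": 0, "gripper": 1}, {"translation": [2.8, 16, 0], "twist": 0, "gripper": 1}, {"translation": [3.5, 20, 0], "twist": 0, "gripper": 1}]'

```text
clock: 5.87
eef_pos: [543.1, -314.7, 235.0]
tcp_rot: [3.14, -0.017, 0.089]
contact_force: [1.1, 0.1, 0.9]
opening: 1.006
```

>>> arm_command --plan '[{"translation": [0, 1.5, 1], "twist": 0, "gripper": 1}, {"translation": [0, 1.5, 1], "twist": 0, "gripper": 1}, {"translation": [0, 1.5, 1], "twist": 0, "gripper": 1}, {"translation": [0, 1.5, 1], "twist": 0, "gripper": 1}, {"translation": [0, 1.5, 1], "twist": 0, "gripper": 1}]'

```text
clock: 6.28
eef_pos: [544.5, -328.2, 225.4]
tcp_rot: [3.141, -0.017, 0.09]
contact_force: [0.4, -0.1, 0.5]
opening: 1.0
```

```bash
python3 -c "
from h import *
_,im=snap('wrist','w6');goto(550,-330,120,0.09)
cv2.imwrite('pics/w6a.png',cv2.resize(im[100:340,220:480],None,fx=2.5,fy=2.5,interpolation=2))"
```

```text
t=6.33 pos [ 544.7 -328.3  225.6] yaw 0.091 -> cm [ 0.52  0.22 10.56] twist 0.001 rows 2.5
```

View pics/w6.png

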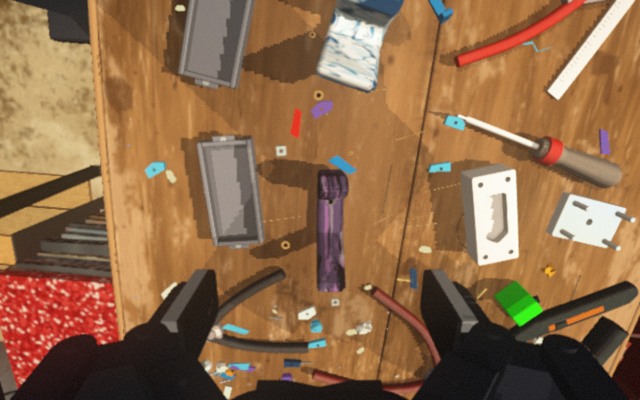

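View pics/w6a.png

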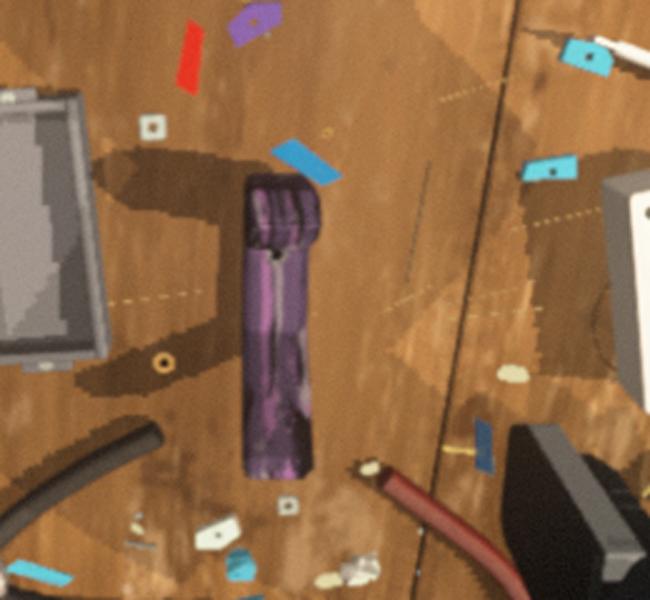

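```bash
python3 -c "
from h import *
m=mdl('w6');o=np.array
f=lambda p,z:unproj(m,[o(p)/2.5+[220,100]],z)[0].round(1)
a=f((283.5,219),54);b=f((278,475),62);print(a,b,'yaw',np.arctan2(-(a-b)[0],(a-b)[1]),np.hypot(*(a-b)[:2]))
im=cv2.imread('pics/w6.png')
cv2.imwrite('pics/w6b.png',cv2.resize(im[0:260,170:280],None,fx=2.3*2,fy=2.3,interpolation=2)[:, :])
cv2.imwrite('pics/w6t.png',cv2.resize(im[125:260,185:275],None,fx=4.4,fy=4.4,interpolation=2))
"
```

```text
[ 561.6 -334.3   54. ] [ 569.5 -436.3   62. ] yaw 0.07729666819139273 102.30547394934447
```

View pics/w6t.png

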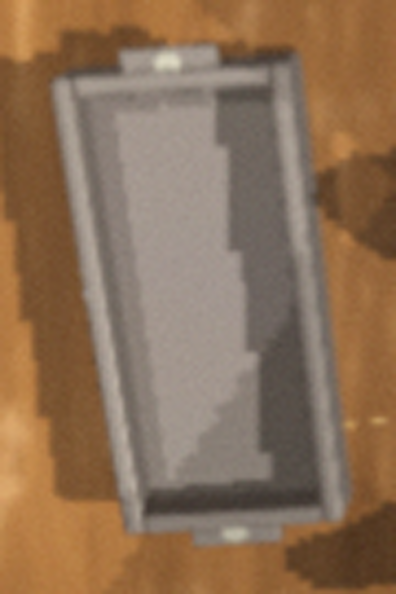

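```bash
python3 -c "
from h import *
m=mdl('w6');o=np.array
st=o([[297,62],[346,513],[131,530],[57,80]])/4.4+[185,125]
print('st',fit(m,st,tray(54,112),[455,-361,.16]))
goto(561.6,-334.5,110,.077)"
```

```text
st (array([ 4.62320454e+02, -3.60470647e+02,  1.48704218e-01]), np.float64(0.9278417014319469))
t=6.33 pos [ 544.7 -328.3  225.6] yaw 0.091 -> cm [ 1.63  0.77 11.56] twist 0.014 rows 2.8
```

>>> arm_command --plan '[{"translation": [0.9, 0.4, 4], "twist": 0.01, "gripper": 1}, {"translation": [1.6, 0.8, 8], "twist": 0.014, "gripper": 1}, {"translation": [1.6, 0.8, 11.5], "twist": 0.014, "gripper": 1}, {"translation": [1.6, 0.8, 11.5], "twist": 0.014, "gripper": 1}, {"translation": [1.6, 0.8, 11.5], "twist": 0.014, "gripper": 1}]'

```text
clock: 6.75
eef_pos: [562.3, -333.2, 110.0]
tcp_rot: [-3.14, -0.014, 0.078]
contact_force: [0.4, -0.4, 0.4]
opening: 0.997
```

```bash
python3 -c "
from h import *
_,im=snap('wrist','w7');goto(561.6,-334.5,23,.077)"
```

```text
t=6.80 pos [ 563.7 -334.3  112.1] yaw 0.078 -> cm [-0.21  0.01  8.91] twist 0.001 rows 2.1
```

View pics/w7.png

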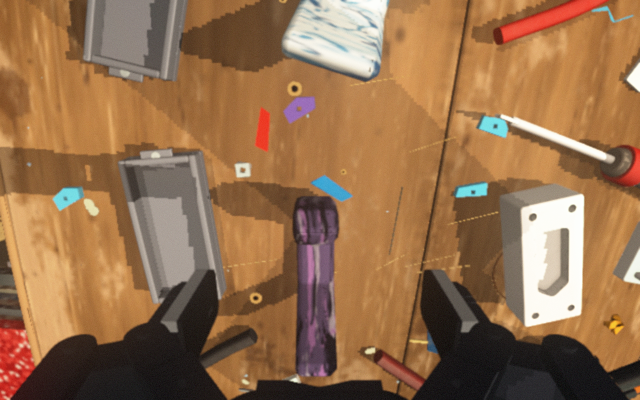

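The hook is centred in the jaws at column 316. The white block at (540,250) is clear of the fingers. Descending.

>>> arm_command --plan '[{"translation": [-0.2, 0, 3], "twist": 0, "gripper": 1}, {"translation": [-0.2, 0, 6], "twist": 0, "gripper": 1}, {"translation": [-0.2, 0, 8], "twist": 0, "gripper": 1}, {"translation": [-0.2, 0, 8.9], "twist": 0, "gripper": 1}, {"translation": [-0.2, 0, 8.9], "twist": 0, "gripper": 0.7}]'

```text
clock: 7.22
eef_pos: [563.5, -334.4, 23.7]
tcp_rot: [3.14, -0.017, 0.078]
contact_force: [0.1, 0.1, 0.5]
opening: 0.887
```

>>> arm_command --plan '[{"translation": [0, 0, 0], "twist": 0, "gripper": 0}, {"translation": [0, 0, 0], "twist": 0, "gripper": 0}, {"translation": [0, 0, 0], "twist": 0, "gripper": 0}, {"translation": [0, 0, 0], "twist": 0, "gripper": 0}, {"translation": [0, 0, 0], "twist": 0, "gripper": 0}]'

```text
clock: 7.63
eef_pos: [564.4, -335.0, 25.7]
tcp_rot: [3.139, -0.019, 0.078]
contact_force: [-1.4, 0.2, 9.7]
opening: 0.331
```

>>> arm_command --plan '[{"translation": [0, 0, -1], "twist": 0, "gripper": 0}, {"translation": [0, 0, -3.5], "twist": 0, "gripper": 0}, {"translation": [0, 0, -7.5], "twist": 0, "gripper": 0}, {"translation": [0, 0, -11.5], "twist": 0, "gripper": 0}, {"translation": [0, 0, -15.5], "twist": 0, "gripper": 0}]'

```text
clock: 8.05
eef_pos: [561.0, -334.6, 183.3]
tcp_rot: [3.139, -0.019, 0.078]
contact_force: [0.7, -0.4, -0.3]
opening: 0.328
```

```bash
python3 -c "
from h import *
_,im=snap('wrist','w8')
print(W([442.5,-183.7,-.174],[[0,45.5,0]]))
goto(450+4.5,-136,190,-.174)"
```

```text
[[ 450.37711125 -138.88704296    0.        ]]
t=8.10 pos [ 564.7 -336.9  192.4] yaw 0.078 -> cm [ -9.42 -20.88   0.24] twist 0.252 rows 5.5
```

View pics/w8.png

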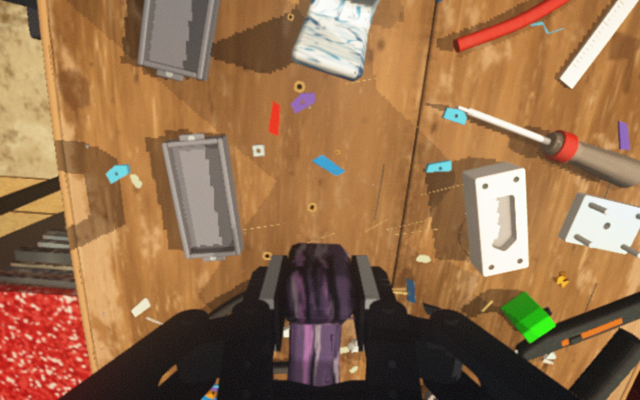

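Long hook 2 is held. Moving above long tray 2.

>>> arm_command --plan '[{"translation": [-1.7, -3.7, 0], "twist": 0.06, "gripper": 0}, {"translation": [-3.4, -7.4, 0], "twist": 0.12, "gripper": 0}, {"translation": [-5.1, -11.1, 0], "twist": 0.17, "gripper": 0}, {"translation": [-6.8, -14.8, 0], "twist": 0.22, "gripper": 0}, {"translation": [-8.4, -18.5, 0.5], "twist": 0.25, "gripper": 0}]'

```text
clock: 8.52
eef_pos: [466.0, -157.9, 184.7]
tcp_rot: [3.139, -0.033, -0.176]
contact_force: [1.0, 0.8, -1.5]
opening: 0.331
```

>>> arm_command --plan '[{"translation": [-0.8, -1.8, 3], "twist": 0, "gripper": 0}, {"translation": [-0.8, -1.8, 6], "twist": 0, "gripper": 0}, {"translation": [-0.8, -1.8, 8.5], "twist": 0, "gripper": 0}, {"translation": [-0.8, -1.8, 9], "twist": 0, "gripper": 0}, {"translation": [-0.8, -1.8, 9], "twist": 0, "gripper": 0}]'

```text
clock: 8.93
eef_pos: [463.4, -139.2, 93.8]
tcp_rot: [3.14, -0.03, -0.176]
contact_force: [-0.7, -0.5, -0.7]
opening: 0.331
```

```bash
python3 -c "
from h import *
_,im=snap('wrist','w9')
cv2.imwrite('pics/w9c.png',cv2.resize(im[120:280,230:400],None,fx=4.5,fy=3.7,interpolation=2))
goto(450+4.5,-136,95,-.174)"
```

```text
t=8.98 pos [ 464.3 -139.7   94.9] yaw -0.176 -> cm [-1.03 -0.19 -0.01] twist -0.002 rows 0.3
```

View pics/w9.png

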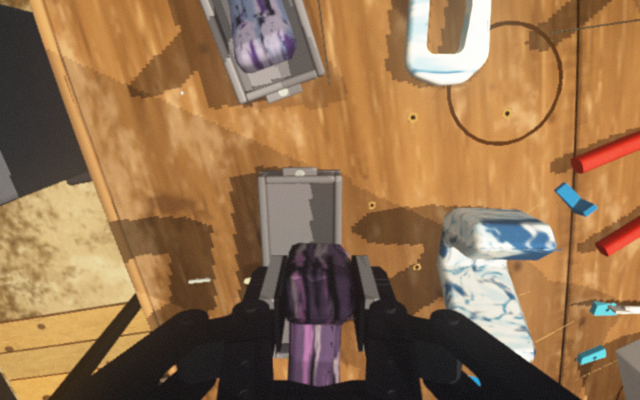

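View pics/w9c.png

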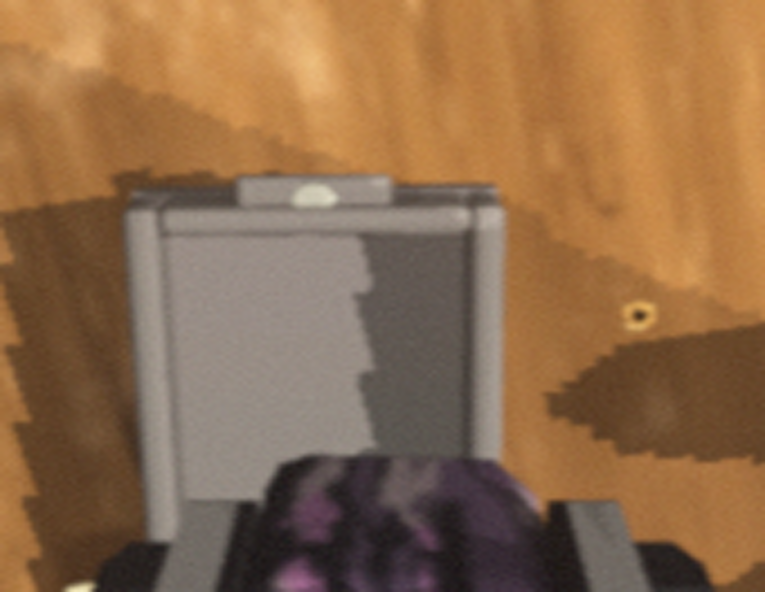

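```bash
cat >> h.py <<'E'
def plus_y_end(m,uvL,uvR,l,off):  # tray from its two +y rim corners (-x,+x); grasp target at off along +y from centre
    r=unproj(m,np.array([uvL,uvR],float),18);d=(r[1]-r[0])[:2];yaw=np.arctan2(d[1],d[0]);c=r.mean(0)[:2]
    u=np.array([-np.sin(yaw),np.cos(yaw)]);print('width %.1f yaw %.3f'%(np.hypot(*d),yaw),'centre',(c-u*l/2).round(1),'grasp',(c-u*(l/2-off)).round(1))
E
python3 -c "
from h import *
m=mdl('w9')
plus_y_end(m,(258.2,176.8),(341.8,176.2),142,45.5)
plus_y_end(mdl('w4'),(279.,175.2),(362.6,175),142,45.5)
print(sense()['tcp_rot'],m['pose'][:3,2])
goto(454.5,-138,95,-.174)
"
```

```text
width 52.5 yaw -0.176 centre [ 446.5 -181.7] grasp [ 454.5 -137. ]
width 52.6 yaw 0.152 centre [448.3  11.8] grasp [441.5  56.8]
[ 3.13933008 -0.03228529 -0.17575443] [-0.0252734  -0.3095949  -0.95053262]
t=8.98 pos [ 464.3 -139.7   94.9] yaw -0.176 -> cm [-1.    0.01 -0.01] twist -0.002 rows 0.2
```

```bash
cat >> h.py <<'E'
from scipy.spatial.transform import Rotation as Ro
def goto(x,y,z,yaw):
    s=sense();p=s['eef_pos'];R=Ro.from_euler('xyz',s['tcp_rot']).as_matrix();ps=s['tcp_rot'][2]
    d=R.T@(np.array([x,y,z])-p);tw=-((yaw-ps+np.pi)%(2*np.pi)-np.pi)
    print('t=%.2f'%s['clock'],'pos',p.round(1),'rot',s['tcp_rot'].round(3),'-> cm',(d/10).round(2),'twist %.3f'%tw,'rows',round(max(np.linalg.norm(d)/41.7,abs(tw)/.125),1))
E
python3 -c "
from h import *
goto(454.5,-137,95,-.174)
goto(454.5,-137,29,-.174)
"
```

```text
t=8.98 pos [ 464.3 -139.7   94.9] rot [ 3.139 -0.032 -0.176] -> cm [-1.01 -0.09 -0.04] twist -0.002 rows 0.2
t=8.98 pos [ 464.3 -139.7   94.9] rot [ 3.139 -0.032 -0.176] -> cm [-1.23 -0.11  6.56] twist -0.002 rows 1.6
```

>>> arm_command --plan '[{"translation": [-1.0, -0.1, 0], "twist": 0, "gripper": 0}, {"translation": [-1.05, -0.1, 2], "twist": 0, "gripper": 0}, {"translation": [-1.15, -0.1, 4.5], "twist": 0, "gripper": 0}, {"translation": [-1.2, -0.1, 6.4], "twist": 0, "gripper": 0}, {"translation": [-1.2, -0.1, 6.5], "twist": 0, "gripper": 0}]'

```text
clock: 9.4
eef_pos: [454.6, -137.4, 29.3]
tcp_rot: [3.139, -0.033, -0.176]
contact_force: [0.0, 0.4, -0.8]
opening: 0.33
```

```bash
python3 -c "
from h import *
goto(454.5,-137,28.5,-.174)
print(sense()['contact_force'])
"
```

```text
t=9.40 pos [ 454.6 -137.4   29.3] rot [ 3.139 -0.033 -0.176] -> cm [-0.01 -0.04  0.08] twist -0.002 rows 0.0
[ 0.0093656   0.35811395 -0.77516719]
```

>>> arm_command --plan '[{"translation": [0, 0, 0.1], "twist": 0, "gripper": 0}, {"translation": [0, 0, 0.2], "twist": 0, "gripper": 0}, {"translation": [0, 0, 0.2], "twist": 0, "gripper": 0.3}, {"translation": [0, 0, 0.2], "twist": 0, "gripper": 0.45}, {"translation": [0, 0, 0.2], "twist": 0, "gripper": 0.5}]'

```text
clock: 9.82
eef_pos: [455.3, -137.8, 28.5]
tcp_rot: [3.139, -0.035, -0.177]
contact_force: [-0.9, 0.3, -0.5]
opening: 0.501
```

>>> arm_command --plan '[{"translation": [0, 0, -1], "twist": 0, "gripper": 0.6}, {"translation": [0, 0, -4], "twist": 0, "gripper": 0.7}, {"translation": [0, 0, -8], "twist": 0, "gripper": 1}, {"translation": [0, 0, -12], "twist": 0, "gripper": 1}, {"translation": [0, -2, -16], "twist": 0, "gripper": 1}]'

```text
clock: 10.23
eef_pos: [452.9, -119.4, 188.9]
tcp_rot: [3.138, -0.036, -0.178]
contact_force: [0.9, -0.1, -0.2]
opening: 1.002
```

```bash
python3 -c "
from h import *
_,im=snap('wrist','w10')
goto(565,395,240,.1)"
```

```text
t=10.28 pos [ 456.7 -117.2  195.4] rot [ 3.139 -0.045 -0.179] -> cm [  1.74 -52.32  -4.5 ] twist -0.279 rows 12.6
```

View pics/w10.png

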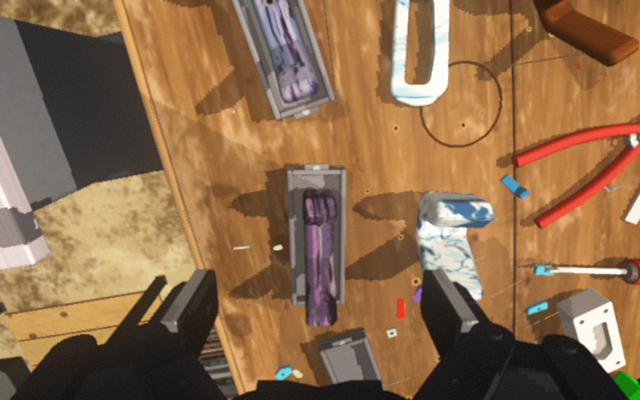

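Long hook 2 is flat in long tray 2, between rim columns 290 and 346. Next is the short hook. I'll move more gently, because the tool pitch has drifted slightly during fast moves.

```bash
python3 -c "
from h import *
goto(565,385,240,-.18)"
```

```text
t=10.28 pos [ 456.7 -117.2  195.4] rot [ 3.139 -0.045 -0.179] -> cm [  1.92 -51.34  -4.49] twist 0.001 rows 12.4
```

>>> arm_command --plan '[{"translation": [0.1, -3.2, -2], "twist": 0, "gripper": 1}, {"translation": [0.3, -6.8, -3.5], "twist": 0, "gripper": 1}, {"translation": [0.4, -10.4, -4.5], "twist": 0, "gripper": 1}, {"translation": [0.5, -13.6, -4.5], "twist": 0, "gripper": 1}, {"translation": [0.6, -16, -4.5], "twist": 0, "gripper": 1}]'

```text
clock: 10.7
eef_pos: [489.7, 42.0, 242.6]
tcp_rot: [3.141, -0.048, -0.179]
contact_force: [-0.2, -0.8, 0.0]
opening: 0.997
```

>>> arm_command --plan '[{"translation": [0.1, -3.5, 0], "twist": 0, "gripper": 1}, {"translation": [0.3, -7, 0], "twist": 0, "gripper": 1}, {"translation": [0.4, -10.5, 0], "twist": 0, "gripper": 1}, {"translation": [0.5, -14, 0], "twist": 0, "gripper": 1}, {"translation": [0.6, -17, 0], "twist": 0, "gripper": 1}]'

```text
clock: 11.12
eef_pos: [525.8, 210.4, 244.0]
tcp_rot: [-3.142, -0.049, -0.178]
contact_force: [0.7, -0.3, 0.5]
opening: 1.003
```

```bash
python3 -c "
from h import *
goto(565,385,240,-.18)"
```

```text
t=11.12 pos [525.8 210.4 244. ] rot [-3.142 -0.049 -0.178] -> cm [  0.75 -17.88   0.44] twist 0.002 rows 4.3
```

>>> arm_command --plan '[{"translation": [0.2, -4, 0], "twist": 0, "gripper": 1}, {"translation": [0.4, -8, 0.2], "twist": 0, "gripper": 1}, {"translation": [0.6, -12, 0.4], "twist": 0, "gripper": 1}, {"translation": [0.7, -15.5, 0.4], "twist": 0, "gripper": 1}, {"translation": [0.75, -17, 0.4], "twist": 0, "gripper": 1}]'

```text
clock: 11.53
eef_pos: [563.6, 380.5, 241.4]
tcp_rot: [-3.139, -0.05, -0.176]
contact_force: [-0.2, -1.1, 0.3]
opening: 1.002
```

```bash
python3 -c "
from h import *
_,im=snap('wrist','w11')
goto(565,385,240,-.18)"
```

```text
t=11.58 pos [563.8 381.4 241.3] rot [-3.139 -0.05  -0.176] -> cm [ 0.05 -0.37  0.14] twist 0.004 rows 0.1
```

View pics/w11.png

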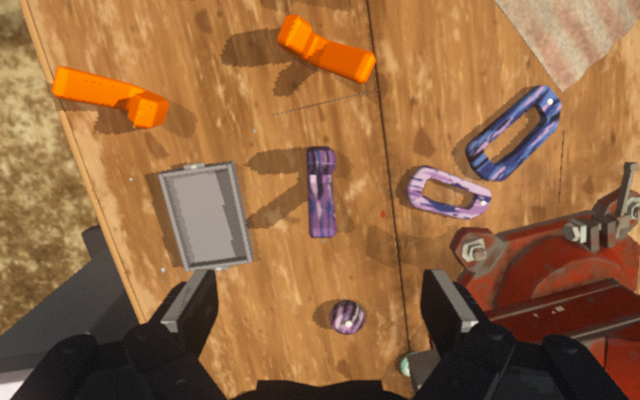

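The short hook's thick arm is at (320,160) and its tip at (322,235). It is purple, not orange like the parts at (110,95) and (325,50). The wide tray is at (206,217). Enlarging.

```bash
python3 -c "
from h import *
im=cv2.imread('pics/w11.png')
cv2.imwrite('pics/w11a.png',cv2.resize(im[135:250,280:370],None,fx=5,fy=5,interpolation=2))
cv2.imwrite('pics/w11b.png',cv2.resize(im[150:280,150:265],None,fx=4.5,fy=4.5,interpolation=2))"
```

```text
(no output)
```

View pics/w11a.png

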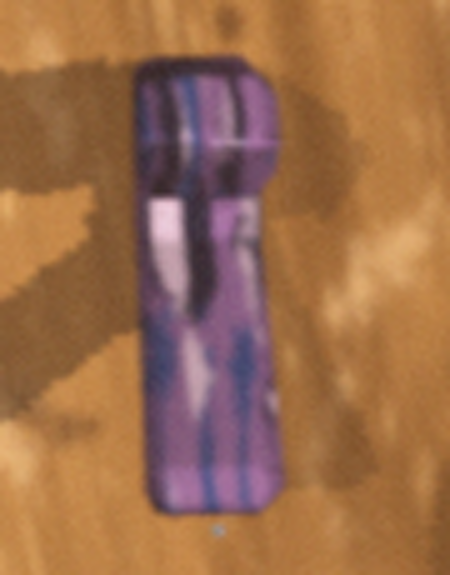

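View pics/w11b.png

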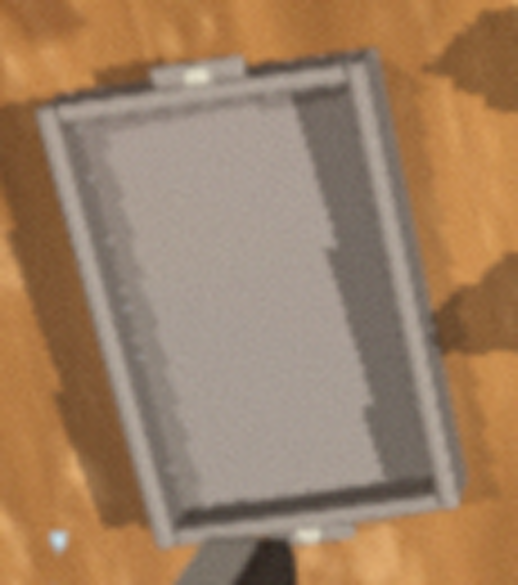

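```bash
python3 -c "
from h import *
m=mdl('w11');o=np.array
f=lambda p,z:unproj(m,[o(p)/5+[280,135]],z)[0].round(1)
a=f((208,135),54);b=f((217,508),62);print(a,b,'yaw',np.arctan2(-(a-b)[0],(a-b)[1]),np.hypot(*(a-b)[:2]))
st=o([[368,65],[455,500],[165,545],[42,115]])/4.5+[150,150]
print('wt',fit(m,st,tray(78,116),[445,343,-.04]))
goto(*a[:2],110,-.155)"
```

```text
[578.1 391.8  54. ] [566.8 320.1  62. ] yaw -0.15631538508325085 72.58498467314021
wt (array([ 4.45970057e+02,  3.44339674e+02, -4.40318626e-02]), np.float64(1.421234722576607))
t=11.58 pos [563.8 381.4 241.3] rot [-3.139 -0.05  -0.176] -> cm [ 0.57 -1.24 13.18] twist -0.021 rows 3.2
```

>>> arm_command --plan '[{"translation": [0.2, -0.5, 3.5], "twist": -0.01, "gripper": 1}, {"translation": [0.4, -0.9, 7], "twist": -0.02, "gripper": 1}, {"translation": [0.6, -1.2, 10.5], "twist": -0.02, "gripper": 1}, {"translation": [0.6, -1.2, 13.2], "twist": -0.02, "gripper": 1}, {"translation": [0.6, -1.2, 13.2], "twist": -0.02, "gripper": 1}]'

```text
clock: 12.0
eef_pos: [575.3, 388.6, 104.6]
tcp_rot: [3.137, -0.044, -0.156]
contact_force: [-1.7, -1.2, -1.0]
opening: 1.001
```

```bash
python3 -c "
from h import *
_,im=snap('wrist','w12')
goto(578,391.5,23,-.156)
print(proj(mdl('w12'),[[578,391.5,54],[566.8,320.1,62]]))"
```

```text
t=12.05 pos [576.5 389.5 107.8] rot [ 3.139 -0.046 -0.156] -> cm [-0.28 -0.24  8.48] twist 0.000 rows 2.0
[[318.40116483 224.74663724]
 [319.04858156 336.60322721]]
```

View pics/w12.png

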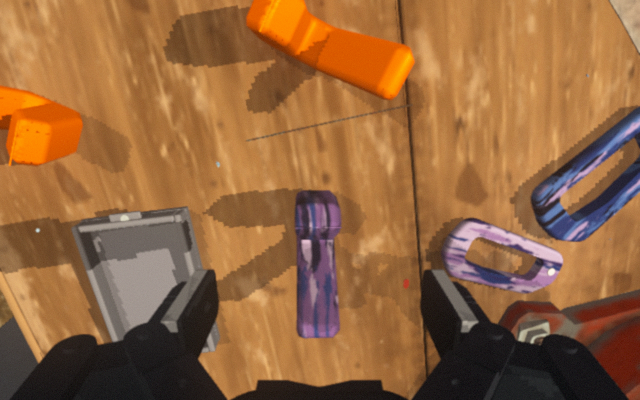

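The thick arm at (318,215) is centred and matches the prediction. Descending.

>>> arm_command --plan '[{"translation": [-0.1, -0.2, 3], "twist": 0, "gripper": 1}, {"translation": [-0.2, -0.2, 6], "twist": 0, "gripper": 1}, {"translation": [-0.25, -0.2, 7.8], "twist": 0, "gripper": 1}, {"translation": [-0.25, -0.2, 8.4], "twist": 0, "gripper": 1}, {"translation": [-0.25, -0.2, 8.4], "twist": 0, "gripper": 0.7}]'

```text
clock: 12.47
eef_pos: [578.5, 390.9, 24.7]
tcp_rot: [3.139, -0.046, -0.156]
contact_force: [-0.2, 0.4, -0.9]
opening: 0.888
```

>>> arm_command --plan '[{"translation": [0, 0, 0], "twist": 0, "gripper": 0}, {"translation": [0, 0, 0], "twist": 0, "gripper": 0}, {"translation": [0, 0, 0], "twist": 0, "gripper": 0}, {"translation": [0, 0, 0], "twist": 0, "gripper": 0}, {"translation": [0, 0, 0], "twist": 0, "gripper": 0}]'

```text
clock: 12.88
eef_pos: [579.1, 391.7, 26.8]
tcp_rot: [3.141, -0.048, -0.156]
contact_force: [-2.0, -0.1, 8.4]
opening: 0.318
```

>>> arm_command --plan '[{"translation": [0, 0, -1], "twist": 0, "gripper": 0}, {"translation": [0, 0, -4], "twist": 0, "gripper": 0}, {"translation": [0, 0, -8], "twist": 0, "gripper": 0}, {"translation": [0, 0, -12], "twist": 0, "gripper": 0}, {"translation": [0, 0, -15], "twist": 0, "gripper": 0}]'

```text
clock: 13.3
eef_pos: [572.6, 393.4, 181.1]
tcp_rot: [-3.14, -0.05, -0.156]
contact_force: [0.3, 0.8, -0.6]
opening: 0.316
```

```bash
python3 -c "
from h import *
_,im=snap('wrist','w13')
p=W([462.3,-360.5,.149],[[0,31,0]])[0];print(p)
goto(p[0],p[1],200,.149)"
```

```text
[ 457.69807211 -329.84347933    0.        ]
t=13.35 pos [574.9 395.2 187.4] rot [-3.134 -0.056 -0.157] -> cm [-0.2  73.43 -1.8 ] twist -0.306 rows 17.6
```

View pics/w13.png

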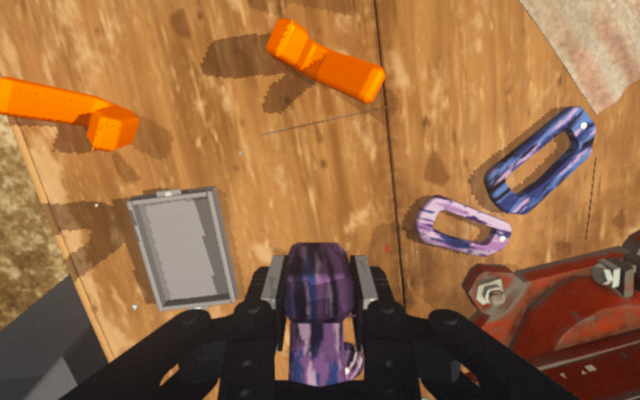

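The short hook is held. Carrying it to the short tray.

>>> arm_command --plan '[{"translation": [0, 3, -1], "twist": -0.02, "gripper": 0}, {"translation": [0, 7, -1.5], "twist": -0.04, "gripper": 0}, {"translation": [-0.1, 11, -1.8], "twist": -0.06, "gripper": 0}, {"translation": [-0.1, 15, -1.8], "twist": -0.08, "gripper": 0}, {"translation": [-0.1, 19, -1.8], "twist": -0.1, "gripper": 0}]'

```text
clock: 13.77
eef_pos: [542.8, 206.3, 205.0]
tcp_rot: [-3.14, -0.058, -0.055]
contact_force: [1.6, -0.5, -0.9]
opening: 0.315
```

```bash
python3 -c "
from h import *
goto(457.7,-329.8,200,.149)"
```

```text
t=13.77 pos [542.8 206.3 205. ] rot [-3.14  -0.058 -0.055] -> cm [-5.58 53.99  0.07] twist -0.204 rows 13.0
```

>>> arm_command --plan '[{"translation": [-0.4, 4, 0], "twist": -0.02, "gripper": 0}, {"translation": [-0.8, 8, 0], "twist": -0.04, "gripper": 0}, {"translation": [-1.2, 12, 0], "twist": -0.06, "gripper": 0}, {"translation": [-1.6, 16, 0], "twist": -0.07, "gripper": 0}, {"translation": [-2, 20, 0], "twist": -0.08, "gripper": 0}]'

```text
clock: 14.18
eef_pos: [511.3, 6.0, 204.3]
tcp_rot: [3.139, -0.059, 0.026]
contact_force: [0.5, -0.3, -0.6]
opening: 0.315
```

```bash
python3 -c "
from h import *
goto(457.7,-329.8,200,.149)"
```

```text
t=14.18 pos [511.3   6.  204.3] rot [ 3.139 -0.059  0.026] -> cm [-6.26 33.42  0.15] twist -0.123 rows 8.2
```

>>> arm_command --plan '[{"translation": [-0.8, 4, 0], "twist": -0.02, "gripper": 0}, {"translation": [-1.6, 8, 0], "twist": -0.04, "gripper": 0}, {"translation": [-2.3, 12, 0], "twist": -0.06, "gripper": 0}, {"translation": [-3.1, 16, 0], "twist": -0.08, "gripper": 0}, {"translation": [-3.9, 20, 0], "twist": -0.1, "gripper": 0}]'

```text
clock: 14.6
eef_pos: [476.9, -196.9, 203.4]
tcp_rot: [3.132, -0.059, 0.128]
contact_force: [0.5, -0.1, -1.1]
opening: 0.315
```

>>> arm_command --plan '[{"translation": [-0.6, 4, 0], "twist": -0.02, "gripper": 0}, {"translation": [-1, 8, 0], "twist": -0.02, "gripper": 0}, {"translation": [-1.4, 11, 0], "twist": -0.02, "gripper": 0}, {"translation": [-1.7, 12.5, 1], "twist": -0.02, "gripper": 0}, {"translation": [-1.7, 12.8, 2], "twist": -0.02, "gripper": 0}]'

```text
clock: 15.02
eef_pos: [477.6, -328.9, 183.9]
tcp_rot: [3.129, -0.061, 0.145]
contact_force: [-1.3, 0.2, -1.7]
opening: 0.321
```

```bash
python3 -c "
from h import *
goto(457.7,-329.8,95,.149)"
```

```text
t=15.02 pos [ 477.6 -328.9  183.9] rot [ 3.129 -0.061  0.145] -> cm [-2.52 -0.3   8.75] twist -0.004 rows 2.2
```

>>> arm_command --plan '[{"translation": [-1, -0.1, 2], "twist": 0, "gripper": 0}, {"translation": [-2, -0.2, 5], "twist": 0, "gripper": 0}, {"translation": [-2.5, -0.3, 7.5], "twist": 0, "gripper": 0}, {"translation": [-2.5, -0.3, 8.7], "twist": 0, "gripper": 0}, {"translation": [-2.5, -0.3, 8.7], "twist": 0, "gripper": 0}]'

```text
clock: 15.43
eef_pos: [456.2, -327.3, 92.6]
tcp_rot: [3.134, -0.057, 0.145]
contact_force: [-0.2, 0.4, -0.2]
opening: 0.317
```

```bash
python3 -c "
from h import *
_,im=snap('wrist','w14')
cv2.imwrite('pics/w14c.png',cv2.resize(im[130:290,240:400],None,fx=4.5,fy=3.7,interpolation=2))
goto(457.7,-329.8,95,.149)"
```

```text
t=15.48 pos [ 457.5 -328.3   94.5] rot [ 3.131 -0.059  0.146] -> cm [-0.    0.15 -0.05] twist -0.003 rows 0.0
```

View pics/w14c.png

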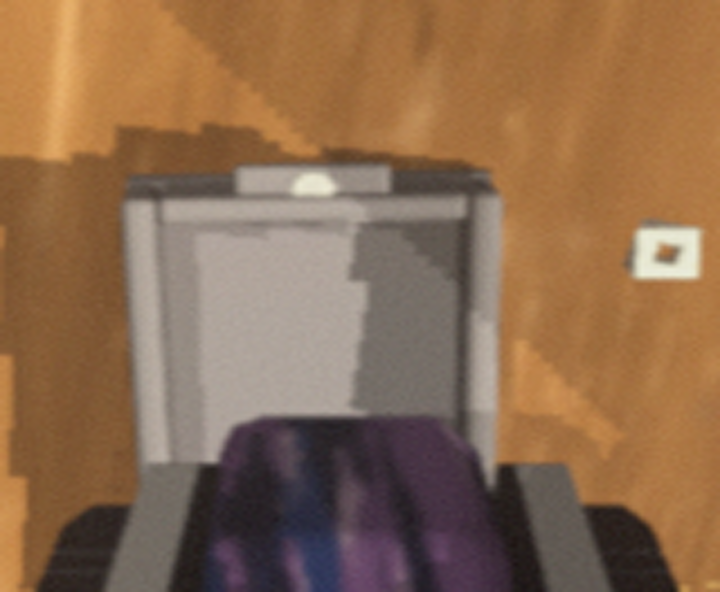

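```bash
python3 -c "
from h import *
plus_y_end(mdl('w14'),(267.3,184.1),(351.6,183.5),112,30.5)
goto(457.5,-328.8,31,.149)"
```

```text
width 53.0 yaw 0.137 centre [ 459.6 -362. ] grasp [ 455.4 -331.8]
t=15.48 pos [ 457.5 -328.3   94.5] rot [ 3.131 -0.059  0.146] -> cm [-0.38 -0.01  6.34] twist -0.003 rows 1.5
```

>>> arm_command --plan '[{"translation": [-0.1, 0.1, 2], "twist": 0, "gripper": 0}, {"translation": [-0.3, 0.2, 4], "twist": 0, "gripper": 0}, {"translation": [-0.4, 0.2, 5.6], "twist": 0, "gripper": 0}, {"translation": [-0.45, 0.2, 6.4], "twist": 0, "gripper": 0}, {"translation": [-0.45, 0.2, 6.4], "twist": 0, "gripper": 0}]'

```text
clock: 15.9
eef_pos: [458.1, -331.0, 31.0]
tcp_rot: [3.131, -0.059, 0.146]
contact_force: [-0.0, 0.1, -0.7]
opening: 0.314
```

>>> arm_command --plan '[{"translation": [0, 0, 0.1], "twist": 0, "gripper": 0}, {"translation": [0, 0, 0.2], "twist": 0, "gripper": 0}, {"translation": [0, 0, 0.2], "twist": 0, "gripper": 0}, {"translation": [0, 0, 0.2], "twist": 0, "gripper": 0}, {"translation": [0, 0, 0.2], "twist": 0, "gripper": 0}]'

```text
clock: 16.32
eef_pos: [459.6, -331.5, 30.5]
tcp_rot: [3.129, -0.062, 0.147]
contact_force: [0.6, 2.0, 6.1]
opening: 0.319
```

>>> arm_command --plan '[{"translation": [-0.2, 0, -0.1], "twist": 0, "gripper": 0}, {"translation": [-0.35, 0, 0], "twist": 0, "gripper": 0}, {"translation": [-0.35, 0, 0.1], "twist": 0, "gripper": 0.3}, {"translation": [-0.35, 0, 0.1], "twist": 0, "gripper": 0.45}, {"translation": [-0.35, 0, 0.1], "twist": 0, "gripper": 0.5}]'

```text
clock: 16.73
eef_pos: [456.2, -332.1, 29.4]
tcp_rot: [3.129, -0.062, 0.146]
contact_force: [0.3, -0.5, 0.2]
opening: 0.498
```

>>> arm_command --plan '[{"translation": [0, 0, -1], "twist": 0, "gripper": 0.6}, {"translation": [0, 0, -4], "twist": 0, "gripper": 0.7}, {"translation": [0, 0, -8], "twist": 0, "gripper": 1}, {"translation": [0, -1, -12], "twist": 0, "gripper": 1}, {"translation": [0, -3, -16], "twist": 0, "gripper": 1}]'

```text
clock: 17.15
eef_pos: [442.2, -304.2, 188.6]
tcp_rot: [3.128, -0.063, 0.145]
contact_force: [0.4, -0.1, 0.9]
opening: 0.999
```

```bash
python3 -c "
from h import *
_,im=snap('wrist','w15')
goto(560,-165,220,.0)"
```

```text
t=17.20 pos [ 443.5 -302.5  195.2] rot [ 3.125 -0.068  0.146] -> cm [ 13.66 -11.88  -1.77] twist 0.146 rows 4.4
```

View pics/w15.png

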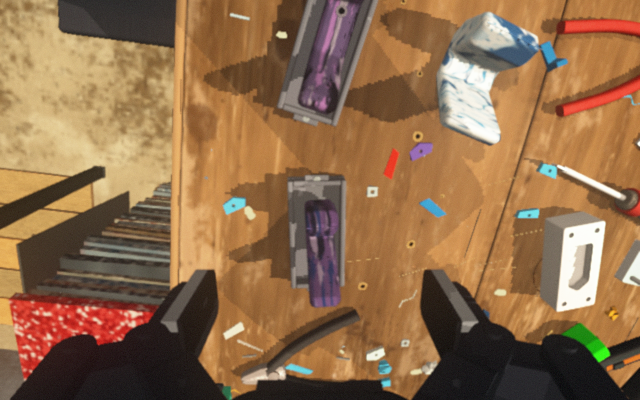

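The short hook sits in its tray. I'll enlarge to check that it is flat, since it looks slightly right of centre and toward −y.

```bash
python3 -c "
from h import *
im=cv2.imread('pics/w15.png')
cv2.imwrite('pics/w15a.png',cv2.resize(im[165:315,275:360],None,fx=4,fy=4,interpolation=2))
cv2.imwrite('pics/w15b.png',cv2.resize(im[0:160,260:540],None,fx=2.8,fy=2.8,interpolation=2))"
```

```text
(no output)
```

View pics/w15a.png

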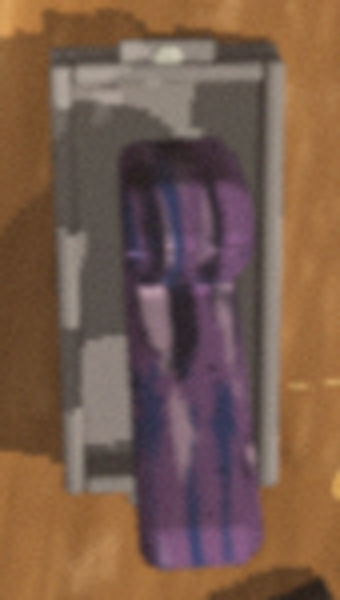

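View pics/w15b.png

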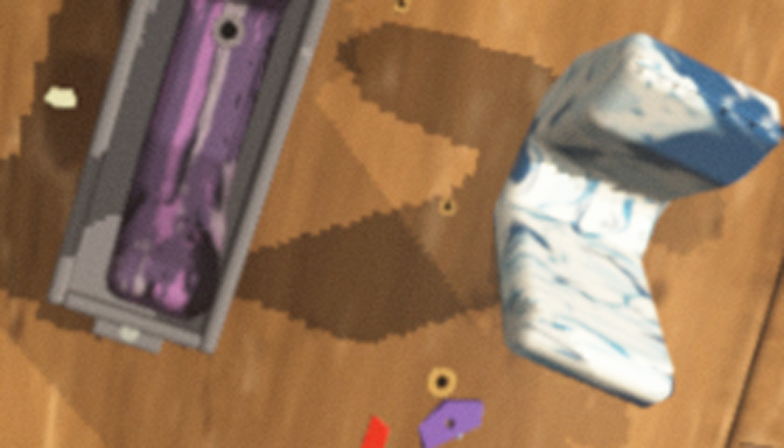

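```bash
python3 -c "
from h import *
m=mdl('w15');o=np.array
g=lambda p:o(p)/4+[275,165]
uv=o([g((285,65)),g((277,483)),g((70,490)),g((52,68))])
p,r=fit(m,uv,tray(54,112),[459,-361,.14]);print(p,r)
c,s=np.cos(p[2]),np.sin(p[2])
def loc(q,z):
    w=unproj(m,[g(q)],z)[0]; d=w[:2]-p[:2]; return (o([c*d[0]+s*d[1],-s*d[0]+c*d[1]])).round(1)
print('thick top mid',loc((187,230),58),'back bottom@4',loc((180,142),4),'@20',loc((180,142),20),'tip end@62-66',loc((205,566),62),loc((205,566),68))
print('tip L,R',loc((142,550),66),loc((264,550),66),'thick L,R',loc((123,235),58),loc((252,235),58))
"
```

```text
[ 4.60738859e+02 -3.61130820e+02  1.53051684e-01] 0.9720240671230215
thick top mid [ 1.  31.1] back bottom@4 [ 3.2 32.3] @20 [ 2.1 37.6] tip end@62-66 [  4.3 -47.7] [  3.8 -43.5]
tip L,R [ -9.7 -40.1] [ 16.9 -41.5] thick L,R [-12.2  30.4] [14.5 29.5]
```

The short hook is within about 3 mm of tray centre and flat. Next is the wide hook.

>>> arm_command --plan '[{"translation": [2.8, -2.4, -1], "twist": 0.03, "gripper": 1}, {"translation": [5.6, -4.8, -1.8], "twist": 0.06, "gripper": 1}, {"translation": [8.4, -7.2, -2.4], "twist": 0.09, "gripper": 1}, {"translation": [11.2, -9.6, -2.6], "twist": 0.12, "gripper": 1}, {"translation": [13.7, -12, -2.6], "twist": 0.146, "gripper": 1}]'

```text
clock: 17.62
eef_pos: [561.1, -162.4, 230.2]
tcp_rot: [3.134, -0.072, -0.002]
contact_force: [0.3, -1.1, 0.3]
opening: 1.003
```

>>> arm_command --plan '[{"translation": [0, 0, 0], "twist": 0, "gripper": 1}, {"translation": [0, 0, 0], "twist": 0, "gripper": 1}, {"translation": [0, 0, 0], "twist": 0, "gripper": 1}, {"translation": [0, 0, 0], "twist": 0, "gripper": 1}, {"translation": [0, 0, 0], "twist": 0, "gripper": 1}]'

```text
clock: 18.03
eef_pos: [560.1, -163.4, 230.0]
tcp_rot: [3.134, -0.071, -0.004]
contact_force: [-0.6, -0.6, 0.2]
opening: 0.999
```

```bash
python3 -c "
from h import *
_,im=snap('wrist','w16');cv2.imwrite('pics/w16a.png',cv2.resize(im[130:290,240:420],None,fx=4,fy=3.7,interpolation=2))
goto(570,-170,110,.0)"
```

```text
t=18.08 pos [ 560.2 -163.4  230. ] rot [ 3.134 -0.071 -0.004] -> cm [ 0.12  0.57 12.05] twist -0.004 rows 2.9
```

View pics/w16.png

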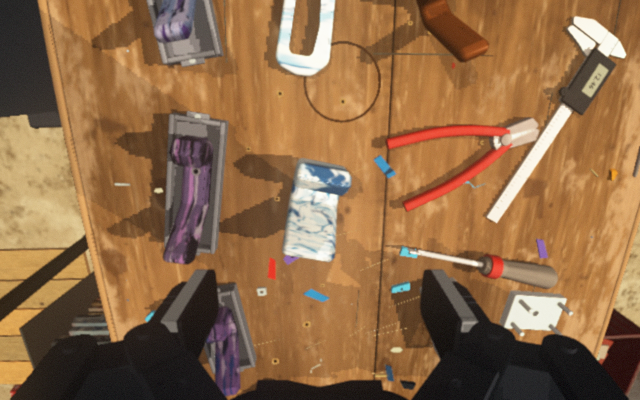

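View pics/w16a.png

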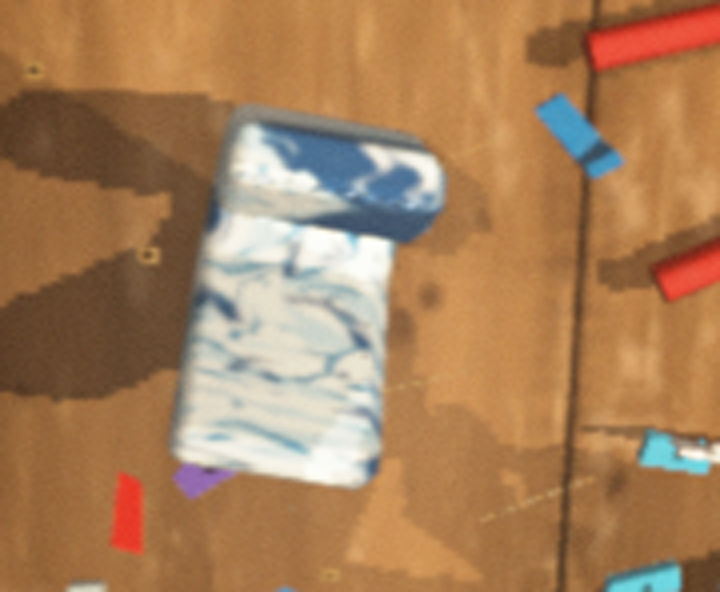

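```bash
python3 -c "
from h import *
m=mdl('w16');o=np.array
f=lambda p,z:unproj(m,[o(p)/[4,3.7]+[240,130]],z)[0].round(1)
a=f((332,180),54);b=f((276,474),62);print(a,b,'yaw',np.arctan2(-(a-b)[0],(a-b)[1]),np.hypot(*(a-b)[:2]))
print('tip L R',f((176,455),62),f((378,480),62),'base L z0, R z9',f((190,330),0),f((388,330),9),'thick front edge L/R',f((220,210),40),f((400,242),40))
goto(*a[:2],110,-.1)"
```

```text
[ 576.8 -165.    54. ] [ 562.6 -241.7   62. ] yaw -0.18306412974209144 78.00339736190979
tip L R [ 538.7 -235.3   62. ] [ 587.4 -244.5   62. ] base L z0, R z9 [ 541.6 -224.4    0. ] [ 595.9 -222.7    9. ] thick front edge L/R [ 550.9 -176.    40. ] [ 594.7 -185.9   40. ]
t=18.08 pos [ 560.2 -163.4  230. ] rot [ 3.134 -0.071 -0.004] -> cm [ 0.8   0.07 12.09] twist 0.096 rows 2.9
```

>>> arm_command --plan '[{"translation": [0.8, 0.1, 0], "twist": 0.09, "gripper": 1}, {"translation": [1.6, 0.2, 0], "twist": 0.18, "gripper": 1}, {"translation": [1.6, 0.2, 0], "twist": 0.18, "gripper": 1}, {"translation": [1.6, 0.2, 0], "twist": 0.18, "gripper": 1}, {"translation": [1.6, 0.2, 0], "twist": 0.18, "gripper": 1}]'

```text
clock: 18.5
eef_pos: [575.5, -165.8, 230.9]
tcp_rot: [-3.137, -0.071, -0.182]
contact_force: [-0.3, 0.0, 0.8]
opening: 0.996
```

>>> arm_command --plan '[{"translation": [0, 0, 0], "twist": 0, "gripper": 1}, {"translation": [0, 0, 0], "twist": 0, "gripper": 1}, {"translation": [0, 0, 4], "twist": 0, "gripper": 1}, {"translation": [0, 0, 8], "twist": 0, "gripper": 1}, {"translation": [0, 0, 12], "twist": 0, "gripper": 1}]'

```text
clock: 18.92
eef_pos: [584.4, -166.9, 110.9]
tcp_rot: [-3.137, -0.073, -0.181]
contact_force: [0.1, -0.5, -0.5]
opening: 0.999
```

>>> arm_command --plan '[{"translation": [0, 0, 0], "twist": 0, "gripper": 1}, {"translation": [0, 0, 0], "twist": 0, "gripper": 1}, {"translation": [0, 0, 0], "twist": 0, "gripper": 1}, {"translation": [0, 0, 0], "twist": 0, "gripper": 1}, {"translation": [0, 0, 0], "twist": 0, "gripper": 1}]'

```text
clock: 19.33
eef_pos: [585.9, -167.3, 113.7]
tcp_rot: [-3.137, -0.077, -0.181]
contact_force: [-1.4, 0.4, -0.1]
opening: 1.0
```

```bash
python3 -c "
from h import *
goto(576.8,-165,100,-.185)"
```

```text
t=19.33 pos [ 585.9 -167.3  113.7] rot [-3.137 -0.077 -0.181] -> cm [-1.04 -0.06  1.29] twist 0.004 rows 0.4
```

```bash
python3 -c "
from h import *
_,im=snap('wrist','w17')
goto(577,-165,24,-.185)
print(proj(mdl('w17'),[[577,-165,54],[562.6,-241.7,62]]))"
```

```text
t=19.38 pos [ 585.7 -167.3  113.4] rot [-3.137 -0.077 -0.181] -> cm [-1.58 -0.03  8.84] twist 0.004 rows 2.2
[[295.56732331 224.57312299]
 [297.7647393  340.10244363]]
```

View pics/w17.png

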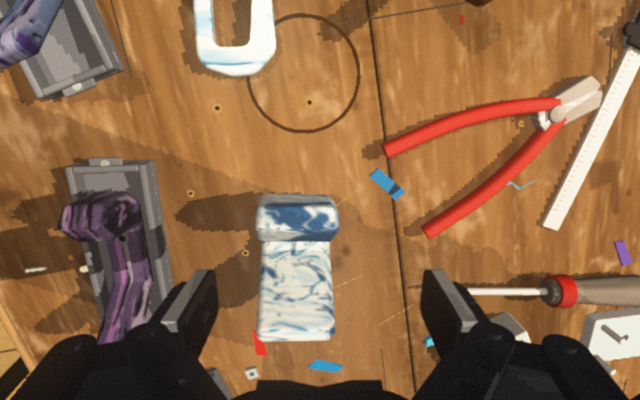

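The wide hook's thick arm is at (299,215), about 3 mm to +x of the prediction, so I'll use x = 579. Descending.

>>> arm_command --plan '[{"translation": [-0.8, 0, 1], "twist": 0, "gripper": 1}, {"translation": [-1.0, 0, 4], "twist": 0, "gripper": 1}, {"translation": [-1.2, 0, 7], "twist": 0, "gripper": 1}, {"translation": [-1.4, 0, 8.8], "twist": 0, "gripper": 1}, {"translation": [-1.4, 0, 8.8], "twist": 0, "gripper": 0.8}]'

```text
clock: 19.8
eef_pos: [576.7, -165.0, 22.2]
tcp_rot: [-3.137, -0.073, -0.181]
contact_force: [-0.6, 0.2, 0.2]
opening: 0.886
```

>>> arm_command --plan '[{"translation": [0, 0, 0], "twist": 0, "gripper": 0.6}, {"translation": [0, 0, 0], "twist": 0, "gripper": 0.4}, {"translation": [0, 0, 0], "twist": 0, "gripper": 0}, {"translation": [0, 0, 0], "twist": 0, "gripper": 0}, {"translation": [0, 0, 0], "twist": 0, "gripper": 0}]'

```text
clock: 20.22
eef_pos: [578.0, -165.3, 23.9]
tcp_rot: [-3.137, -0.076, -0.181]
contact_force: [0.1, 2.2, 8.2]
opening: 0.608
```

```bash
python3 -c "
from h import *
_,im=snap('wrist','w18')
s=sense();print(s['contact_force'],s['opening'],s['wrist_torque'])"
```

```text
[-0.06937644  1.33878779  8.5023213 ] 0.6126464398036882 [ 0.16533108  0.17462194 -0.00374704]
```

View pics/w18.png

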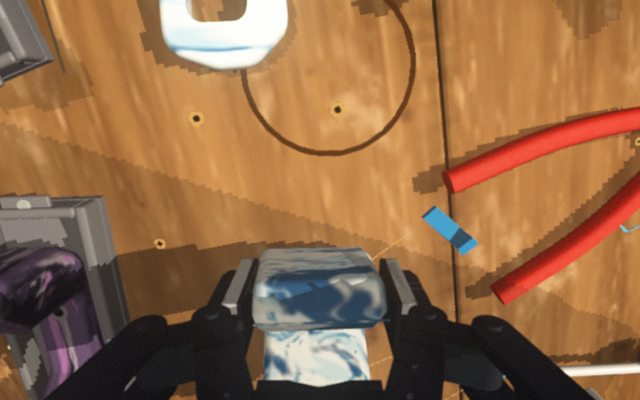

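Gripped, with an opening of 52 mm. Lifting.

>>> arm_command --plan '[{"translation": [0, 0, -2], "twist": 0, "gripper": 0}, {"translation": [0, 0, -6], "twist": 0, "gripper": 0}, {"translation": [0, 0, -10], "twist": 0, "gripper": 0}, {"translation": [0, 0, -13.5], "twist": 0, "gripper": 0}, {"translation": [0, 0, -15], "twist": 0, "gripper": 0}]' --squeeze 50

```text
clock: 20.68
eef_pos: [568.7, -164.6, 179.2]
tcp_rot: [-3.138, -0.083, -0.181]
contact_force: [1.2, 0.4, 0.6]
opening: 0.608
```

```bash
python3 -c "
from h import *
_,im=snap('wrist','w19')
_,im=snap('scene','s19');cv2.imwrite('pics/s19c.png',cv2.resize(im[120:310,200:500],None,fx=2.6,fy=2.6,interpolation=2))
p=W([446,344,-.04],[[0,33,0]])[0];print(p)
goto(p[0],p[1],200,-.04)"
```

```text
[447.31964803 376.97360352   0.        ]
t=20.78 pos [ 568.8 -164.6  177.9] rot [-3.138 -0.083 -0.181] -> cm [-21.43 -51.11  -3.81] twist -0.141 rows 13.3
```

View pics/w19.png

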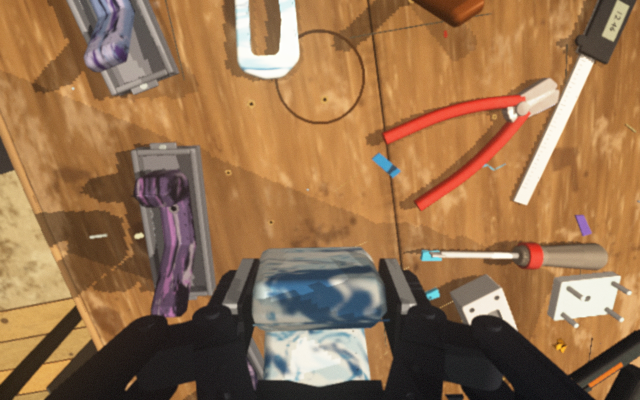

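View pics/s19c.png

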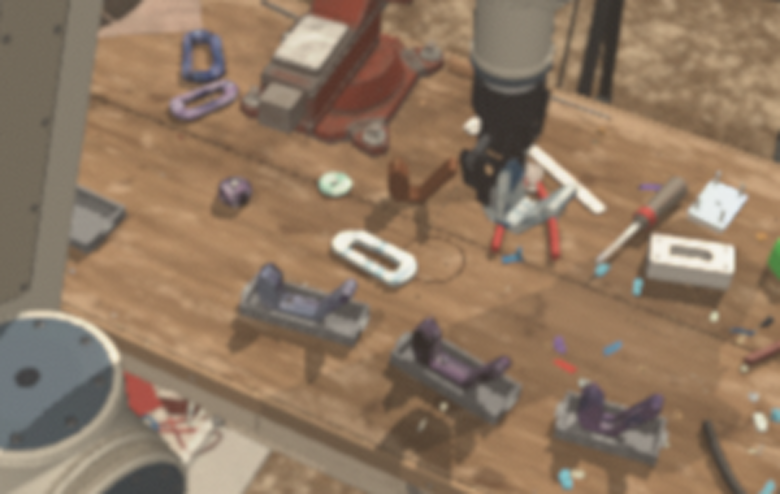

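The scene view shows all three placed hooks upright in their trays and the wide hook held level. Carrying it to the wide tray.

>>> arm_command --plan '[{"translation": [-1.3, -3.2, -1.5], "twist": -0.02, "gripper": 0}, {"translation": [-2.8, -6.6, -3], "twist": -0.04, "gripper": 0}, {"translation": [-4.3, -10.2, -3.8], "twist": -0.05, "gripper": 0}, {"translation": [-5.8, -13.8, -3.8], "twist": -0.06, "gripper": 0}, {"translation": [-7.2, -17.2, -3.8], "twist": -0.07, "gripper": 0}]'

```text
clock: 21.2
eef_pos: [525.0, 19.5, 210.2]
tcp_rot: [3.14, -0.083, -0.111]
contact_force: [0.2, 0.7, -0.9]
opening: 0.607
```

```bash
python3 -c "
from h import *
goto(447,377,200,-.04)"
```

```text
t=21.20 pos [525.   19.5 210.2] rot [ 3.14  -0.083 -0.111] -> cm [-1.174e+01 -3.467e+01 -3.000e-02] twist -0.071 rows 8.8
```

>>> arm_command --plan '[{"translation": [-1.3, -3.8, 0], "twist": -0.02, "gripper": 0}, {"translation": [-2.6, -7.6, 0], "twist": -0.04, "gripper": 0}, {"translation": [-3.9, -11.4, 0], "twist": -0.05, "gripper": 0}, {"translation": [-5.2, -15.2, 0], "twist": -0.06, "gripper": 0}, {"translation": [-6.4, -19, 0], "twist": -0.07, "gripper": 0}]'

```text
clock: 21.62
eef_pos: [481.2, 216.9, 203.6]
tcp_rot: [3.133, -0.082, -0.04]
contact_force: [0.6, -1.3, -1.4]
opening: 0.609
```

```bash
python3 -c "
from h import *
goto(447,377,190,-.04)"
```

```text
t=21.62 pos [481.2 216.9 203.6] rot [ 3.133 -0.082 -0.04 ] -> cm [ -4.15 -15.87   0.89] twist 0.000 rows 3.9
```

>>> arm_command --plan '[{"translation": [-1, -3.8, 0], "twist": 0, "gripper": 0}, {"translation": [-2, -7.6, 0], "twist": 0, "gripper": 0}, {"translation": [-3, -11.4, 0], "twist": 0, "gripper": 0}, {"translation": [-4, -14.8, 0.5], "twist": 0, "gripper": 0}, {"translation": [-4.2, -15.8, 1], "twist": 0, "gripper": 0}]'

```text
clock: 22.03
eef_pos: [445.0, 380.6, 187.7]
tcp_rot: [3.134, -0.081, -0.037]
contact_force: [-0.2, -0.1, -0.7]
opening: 0.609
```

```bash
python3 -c "
from h import *
goto(447,377,90,-.04)"
```

```text
t=22.03 pos [445.  380.6 187.7] rot [ 3.134 -0.081 -0.037] -> cm [-0.58  0.28  9.76] twist 0.003 rows 2.3
```

>>> arm_command --plan '[{"translation": [-0.2, 0.1, 3], "twist": 0, "gripper": 0}, {"translation": [-0.4, 0.2, 6], "twist": 0, "gripper": 0}, {"translation": [-0.6, 0.3, 8.8], "twist": 0, "gripper": 0}, {"translation": [-0.6, 0.3, 9.7], "twist": 0, "gripper": 0}, {"translation": [-0.6, 0.3, 9.7], "twist": 0, "gripper": 0}]'

```text
clock: 22.45
eef_pos: [445.2, 374.9, 87.6]
tcp_rot: [3.13, -0.077, -0.037]
contact_force: [0.7, -1.3, -0.6]
opening: 0.608
```

```bash
python3 -c "
from h import *
_,im=snap('wrist','w20')
cv2.imwrite('pics/w20c.png',cv2.resize(im[140:300,220:410],None,fx=4,fy=3.7,interpolation=2))
goto(447,377,90,-.04)"
```

```text
t=22.50 pos [446.4 375.9  89.6] rot [ 3.132 -0.079 -0.037] -> cm [ 0.06 -0.11 -0.04] twist 0.003 rows 0.0
```

View pics/w20c.png

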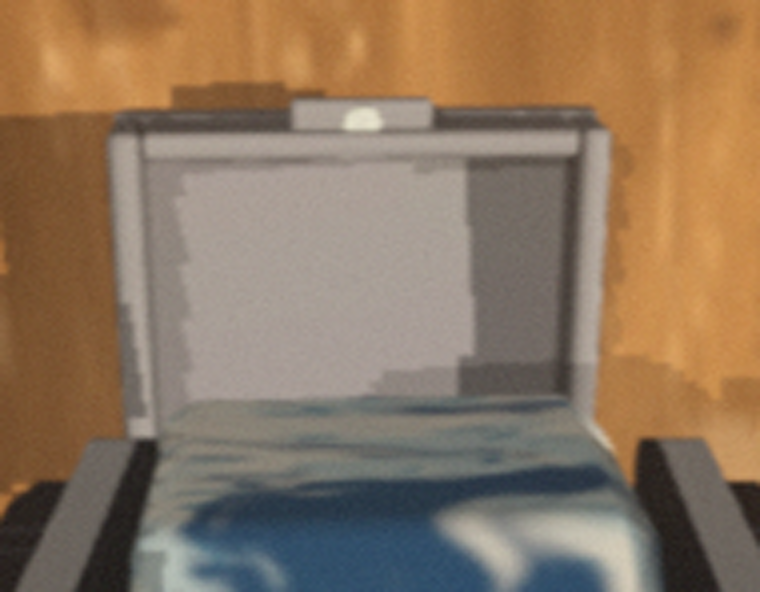

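```bash
python3 -c "
from h import *
plus_y_end(mdl('w20'),(247,176),(372.5,175.1),116,33)
goto(446,376,31,-.037)"
```

```text
width 76.6 yaw -0.050 centre [444.  344.5] grasp [445.6 377.5]
t=22.50 pos [446.4 375.9  89.6] rot [ 3.132 -0.079 -0.037] -> cm [-0.5  -0.06  5.84] twist -0.000 rows 1.4
```

>>> arm_command --plan '[{"translation": [-0.1, -0.1, 2], "twist": 0, "gripper": 0}, {"translation": [-0.3, -0.15, 4], "twist": 0, "gripper": 0}, {"translation": [-0.45, -0.15, 5.4], "twist": 0, "gripper": 0}, {"translation": [-0.5, -0.15, 6], "twist": 0, "gripper": 0}, {"translation": [-0.5, -0.15, 6], "twist": 0, "gripper": 0}]'

```text
clock: 22.92
eef_pos: [446.8, 377.2, 29.9]
tcp_rot: [3.133, -0.08, -0.038]
contact_force: [0.2, -0.1, -1.0]
opening: 0.605
```

```bash
python3 -c "
from h import *
goto(445.8,377.2,28,-.045)
print(sense()['contact_force'])"
```

```text
t=22.92 pos [446.8 377.2  29.9] rot [ 3.133 -0.08  -0.038] -> cm [-0.12  0.    0.18] twist 0.007 rows 0.1
[ 0.21450476 -0.09252254 -0.96741192]
```

>>> arm_command --plan '[{"translation": [-0.15, 0, 0.1], "twist": 0, "gripper": 0}, {"translation": [-0.15, 0, 0.25], "twist": 0, "gripper": 0}, {"translation": [-0.15, 0, 0.25], "twist": 0, "gripper": 0}, {"translation": [-0.15, 0, 0.25], "twist": 0, "gripper": 0.65}, {"translation": [-0.15, 0, 0.25], "twist": 0, "gripper": 0.75}]'

```text
clock: 23.33
eef_pos: [446.0, 377.6, 28.3]
tcp_rot: [3.134, -0.081, -0.038]
contact_force: [-0.2, 0.2, 0.3]
opening: 0.744
```

>>> arm_command --plan '[{"translation": [0, 0, 0], "twist": 0, "gripper": 0.85}, {"translation": [0, 0, -1], "twist": 0, "gripper": 0.85}, {"translation": [0, 0, -4], "twist": 0, "gripper": 0.9}, {"translation": [0, 0, -8], "twist": 0, "gripper": 1}, {"translation": [0, -1, -12], "twist": 0, "gripper": 1}]'

```text
clock: 23.75
eef_pos: [435.5, 387.0, 148.8]
tcp_rot: [3.131, -0.079, -0.038]
contact_force: [1.1, 0.7, -1.0]
opening: 1.002
```

>>> arm_command --plan '[{"translation": [0, 0, -3], "twist": 0, "gripper": 1}, {"translation": [0, 0, -6], "twist": 0, "gripper": 1}, {"translation": [0, 0, -8], "twist": 0, "gripper": 1}, {"translation": [0, 0, -8], "twist": 0, "gripper": 1}, {"translation": [0, 0, -8], "twist": 0, "gripper": 1}]'

```text
clock: 24.17
eef_pos: [429.6, 388.5, 230.5]
tcp_rot: [3.134, -0.081, -0.038]
contact_force: [-0.2, -0.3, -0.6]
opening: 1.0
```

```bash
python3 -c "
from h import *
_,im=snap('wrist','w21')
_,im=snap('scene','s21');cv2.imwrite('pics/s21c.png',cv2.resize(im[120:310,150:490],None,fx=2.3,fy=2.3,interpolation=2))
_,t=snap('top','t21');cv2.imwrite('pics/t21c.png',cv2.resize(t[160:260,160:490],None,fx=2.4,fy=2.4,interpolation=2))"
```

```text
(no output)
```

View pics/w21.png

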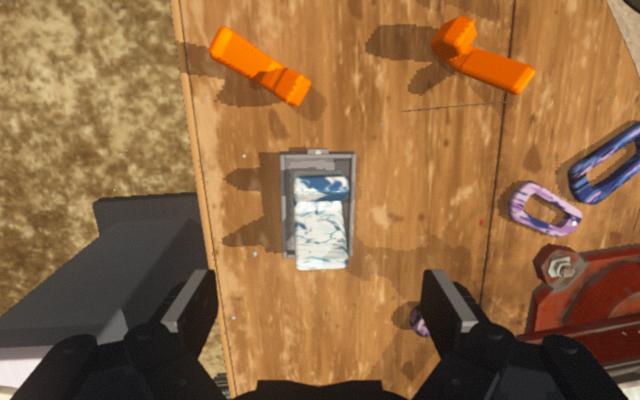

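View pics/s21c.png

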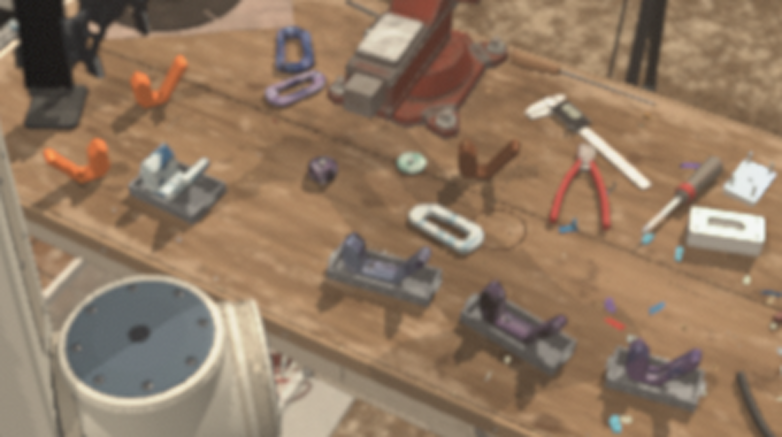

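View pics/t21c.png

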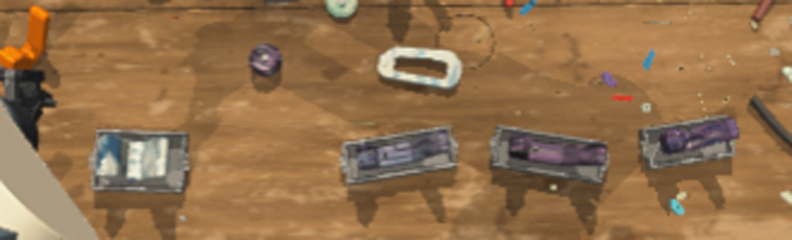

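```bash
python3 -c "
from h import *
im=cv2.imread('pics/w21.png')
cv2.imwrite('pics/w21a.png',cv2.resize(im[140:280,270:370],None,fx=4.2,fy=4.2,interpolation=2))
a=cv2.imread('pics/top0.png');b=cv2.imread('pics/t21.png')
cv2.imwrite('pics/cmp.png',np.vstack([cv2.resize(x[165:205,250:370],None,fx=6,fy=6) for x in(a,b)]))"
```

```text
(no output)
```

View pics/w21a.png

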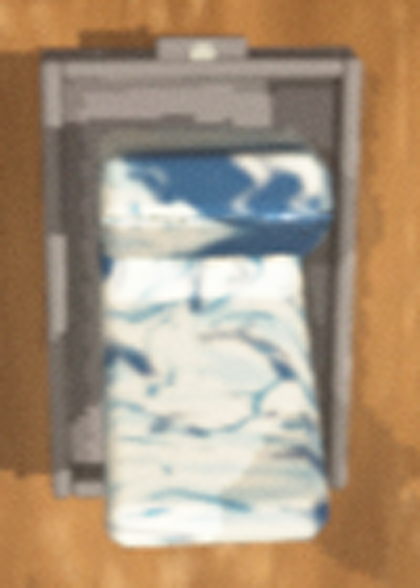

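View pics/cmp.png

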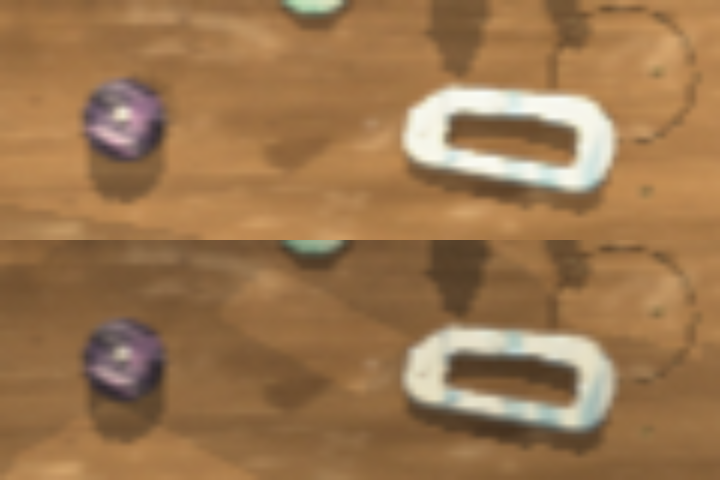

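The wide hook's base is clear of the pocket walls. The before and after top views show the knob and snap blank unmoved. Handing in.

```bash
python3 -c "
from rig import job
print(job.sign_off())"
```

```text
the job is handed in; nothing more can be done
None
```

All four hooks are in their trays, and I handed the job in at about 24 s of the 106 s allowed. I gripped each one by its thick arm. The two long hooks went into the two long trays, then the short hook into the short tray and the wide hook into the wide tray.

- **Placement:** the last wrist, scene and top pictures show all four upright and inside their pockets. The short hook measured about 1 to 4 mm off its tray centre across the width and about 0.04 rad off in angle.
- **Bystanders:** the knob and the snap hook blank look the same in the top pictures from before and after.
- **Forces:** the highest force I read was about 12.5 N, while gripping the first hook. The gripper was clear of everything at hand-in.

**Disagreements:**
- The top camera and the wrist camera differed by about 3 to 7 mm. I used the wrist camera.
- The tool's tilt drifted to about 0.08 rad over the run, and one attempt to correct it did not help. I saw no effect on how the hooks ended up.

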